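# Tip a sample canister into the transport case

### The job

Take the longer, thick-capped sample canister out of its sloped lane under the wire shelf and set it down gently on the rocker tray, lying straight between the tray's side walls, so that its own weight tips the tray and rolls it into the grey transport case. Then close the case's lid fully. Do not push the tray yourself, and leave the smaller canister and the other things on the bench where they are.

Things in the scene. Friction and masses are not known exactly. Their poses are not given: they have to be found in the camera images.
- canister_center (a point): Centre of the canister to move, and its centre of mass: round, white, lying on its side, 140 mm long; body 52 mm in diameter; at each end a grey cap 60 mm in diameter, 25 mm wide; 0.25 to 0.5 kg. x runs along it. It starts in either of the rack's two lanes, x pointing away from the robot and 35 degrees up. Nothing but the bed wires is below its middle.
- small_can_center (a point): Centre of the smaller canister, which stays in the other lane: 100 mm long, 48 mm in diameter, no wide caps, x along it. The lanes lie 110 mm apart. Each is two 6 mm wires, 36 mm apart, under the canister, sloping 35 degrees down to the robot, ending in a wire stop 30 mm high (square to the slope) against the canister's lower end.
- shelf_edge (a point): Middle of the robot-side edge of the fixed wire shelf over the lanes, 250 mm wide, 180 mm deep towards x, posts only at its side ends. x level, away from the robot along the lanes; z up. It is 160 mm above and 20 mm nearer the robot than the long canister's centre: reach in leaning some 35 degrees, square to the canister, lift it about 30 mm, draw it out to the robot.
- tray (a joint): Rocker tray's angle (rad) about its level pivot: 0 at rest, held by a counterweight with the outlet end 8 degrees up; 0.52 fully tipped, outlet end 22 degrees down. The canister's weight tips it within about a second against a damper, and it swings back by itself in a few seconds when empty.
- tray_load (a point): Centre of the canister when set on the resting tray against two end posts, its length along x. y level, away from the case; z up. Tray floor 30 mm below, ending 80 mm to -y (outlet). Side walls 160 mm apart in x, 27 mm high. Posts 24 mm high, 32 mm to +y, near the walls only: the middle 100 mm is free for a finger. Pivot 53 mm to +y, 42 mm below. Turns with the tray.
- case_in (a point): Centre of the inner floor of the open grey case, fixed beside the tray's outlet. Inside 182 mm (x) by 102 mm (y) and 76 mm deep, walls 4 mm. x as the tray's, y towards the tray, z up.
- lid (a joint): Angle of the case's lid: 0 shut, 1.9 the open stop (leaning back away from the tray). Its stiff hinge stays where it is left; it takes about 2 N at the edge to swing and must be pushed all the way down.
- lid_hinge (a point): Middle of the lid's hinge line, on the case's rim on the side away from the tray, 76 mm above the case's inner floor; x along the line, y level towards the tray, z up. Does not turn with the lid. Shut, the lid lies flat from here 112 mm along +y, its underside at this height.
- lid_edge (a point): Middle of the lid's free edge on its outer face, 112 mm from the hinge. The lid is a plate 194 mm wide, 6 mm thick, with a small black tab here that stands out 6 mm further. Turns with the lid: y from hinge to edge, z the outward normal (up when shut; away from the tray when open).
- reagent: Amber bottle standing behind the tray, 64 mm in diameter, 130 mm tall, origin under its centre. A bystander.
- beaker: Clear beaker, 68 mm in diameter, 85 mm tall, origin under its centre. A bystander.
- tipbox: White and grey box of pipette tips, 87 by 122 by 85 mm tall, origin under its centre. A bystander.
- jar: White jar, 60 mm in diameter, 85 mm tall, origin under its centre. A bystander.
There are look-alikes about, which are no part of the job. What is shaped like the part that bears canister_center but blue is not meant.

How it is judged:
By the outcome, as a careful person would: the job done as asked, in the order asked, and still so for the second after the job is handed in, with the robot touching nothing.
It also fails if it takes over 64 s, if anything falls off the work surface, if the arm or the gripper's body presses on something with over 40 N, if the wrist force passes 120 N, or if a joint passes its speed limit or range.

### The arm

A 7-joint arm with a two-finger parallel gripper is mounted at the origin on the work surface. World frame = base frame: x ahead of the robot, y to its left, z up, the work surface at z = 0. Lengths are in m, angles in degrees, forces in N, time in s.
With the tool pointing down it reaches from about 0.35 to 0.9 m from the base axis. Payload 19.9 kg.
Tool frame: the origin (TCP) lies between the finger pads; the fingertips stand 22 mm ahead of it and the grasp point (between the pads) lies 3 mm ahead of it (bot.tip_reach is the distance from the TCP to the fingertips, in m); z points along the fingers, y is the direction in which the jaws open and shut (so a half turn about z gives the same grasp; the last joint's range is limited). The gripper opens to 94 mm and grips with 3 to 60 N. Pads are 16 mm wide; open, the fingers measure 119 mm over their backs; the gripper's body (75 mm by 177 mm) begins 78 mm behind the grasp point.
Start: joints at [65.976, 23.915, -0.59, 92.452, 0.269, 63.638, -3.037], TCP at [0.231, -0.581, 0.227] pointing down, gripper open.
Joint ranges: [-161.28, 161.28], [-22.2, 115.67], [-73.04, 71.86], [3.21, 147.25], [-68.34, 248.33], [10.77, 114.83], [-161.83, 161.83]. Speed limits (degrees/s): [108.29, 108.29, 136.94, 136.94, 172.46, 172.46, 172.46].

### API

Orientations are given as a 3x3 rotation matrix whose columns are the frame's x, y, z axes.
In Python, from station import bot, vision gives the robot as it stands.
- The arm moves only by the tool drive_tool, never from a script. Its argument "series" is text: rows parted by semicolons, each of 7 numbers parted by spaces: the turn, a rotation vector about the tool's x, y, z in rad, then the shift along the tool's x, y, z in mm, then the gripper's target within -1 to 1 (fully open at 1, half-way at 0, shut at -1). In form: ax ay az dx dy dz hand; .... A call has 1 to 8 rows; each row shifts and turns the commanded pose from where the row before left it, along the tool's axes as they then stand; what a row does not reach is not made up. A row lasts 1/10 s, in which the tool goes at most 50 mm and 8.59 degrees, less where a joint would pass 70% of its speed; a pose out of reach is approached as far as the arm can. A call with a gripper value outside its range is refused whole. The fingers move at their own pace and stop on an object; "newtons" is the grip in N (left out, the last holds). Time passes only in rows, so rows that do not move let the fingers close. It gives the time, the measured TCP pose, the force and the opening at its end, in the units of the state.
- bot.read_state(): the state, without advancing time (a new reading comes with each control period).
- vision.camera(name): name is "scene" or "top"; returns the picture (384x512x3 uint8, red, green, blue); there is no depth.
- vision.camera_info(name): a dict with "fov_y" (degrees; the focal length in pixels is half the picture's height over the tangent of half this angle, whatever the lens; pixels are square), "cx", "cy" (the principal point, pixels), "k1" (the pictures are not rectified: a ray, as slopes to the right and down, at radius r is drawn at 1 + k1 r^2 times it, then the intrinsics apply), "R" (3x3) and "t" (3): a world point X has camera coordinates R X + t. Camera axes: x right, y down, z forward; pixel columns grow to the right and rows downward; lengths in m; the calibration is good to about 2 mm. A picture is of the moment at which its call begins. camera_info takes no time and is no camera call.
- bot.sign_off(): hands the job in, once; it reports no verdict.
The state is a dict: "t": time; "joint_pos": joint angles; "qd": joint speeds; "tau": joint torques, N m; "tcp_pos": TCP position; "ee_rot": TCP orientation; "wrist_force": force on the tool from outside, world axes, zero at the start; "moment": the same for the moment, N m; "opening": finger opening in m.
Only numpy, scipy, OpenCV 4.12 (cv2) and the standard library are available. Lean on these libraries where they do the work, as an engineer would, in place of code of your own. Each camera call takes 0.05 s, during which the arm holds its last target.

## Working session

There is one attempt and no reset: what is moved stays moved. The work goes in short steps, Python scripts to look and compute and a tool call to move; the robot and the scene stay as the last step left them, time stands still between calls to the robot, and variables do not carry over. Pictures are saved under pics/ and viewed, and the job is handed in when it is done.

Besides the shell and the picture viewer there is one more tool, called after "Call:" in YAML: its name, and indented under it one key for each argument. drive_tool: Moves the arm, as the interface text tells. Its arguments: {"type":"object","properties":{"series":{"type":"string"},"newtons":{"type":"number"}},"required":["series"]}

```bash
ls; mkdir -p pics
python3 - <<'E'
from station import bot, vision
import cv2,numpy as np
for n in ("scene","top"):
    im=vision.camera(n); cv2.imwrite(f"pics/{n}0.png",cv2.cvtColor(im,cv2.COLOR_RGB2BGR))
    i=vision.camera_info(n); print(n,i)
s=bot.read_state(); print(s, bot.tip_reach)
E
```

```text
pics
scene {'fov_y': 56.62311613151104, 'cx': 256.7199119165622, 'cy': 191.57640070431486, 'k1': -0.09375942189143338, 'R': array([[-0.70493684,  0.70923087,  0.00745734],
       [ 0.50299734,  0.50730945, -0.69973623],
       [-0.50005772, -0.48951883, -0.71436237]]), 't': array([ 0.3484072 , -0.10720989,  1.50241059])}
top {'fov_y': 44.11400419608891, 'cx': 254.82762243030868, 'cy': 190.75909682667773, 'k1': -0.09139575400939001, 'R': array([[ 0.00339186, -0.99999156, -0.00231694],
       [-0.99440662, -0.00312831, -0.10557314],
       [ 0.105565  ,  0.00266207, -0.99440884]]), 't': array([-0.00660027,  0.4933616 ,  1.90954674])}
{'t': 0.1, 'joint_pos': array([65.97557206, 23.94239327, -0.59095302, 92.47974033,  0.26930998,
       63.63720524, -3.03718074]), 'qd': array([ 0.04372119, -0.13679685,  0.05606042, -0.04919261, -0.03872034,
        0.02392699,  0.06975706]), 'tau': array([ 6.72918013e-04, -8.52585268e+01,  6.39329385e-01, -4.26694286e+01,
       -4.89187567e-02,  1.64656795e-02,  2.61459888e-05]), 'tcp_pos': array([ 0.23044265, -0.58065415,  0.22692915]), 'ee_rot': array([[ 9.29472982e-01,  3.68889926e-01, -4.44097360e-04],
       [ 3.68890186e-01, -9.29472541e-01,  9.09194243e-04],
       [-7.73837043e-05, -1.00889464e-03, -9.99999488e-01]]), 'wrist_force': array([-0.24842133, -0.34855718, -0.06303925]), 'moment': array([-0.0287501 , -0.03261441, -0.02319965]), 'opening': 0.09373813623810943} 0.022
```

View pics/scene0.png

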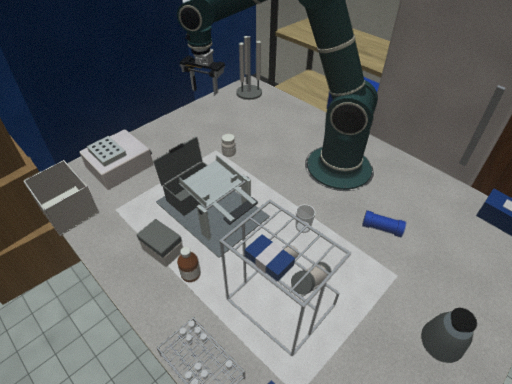

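View pics/top0.png

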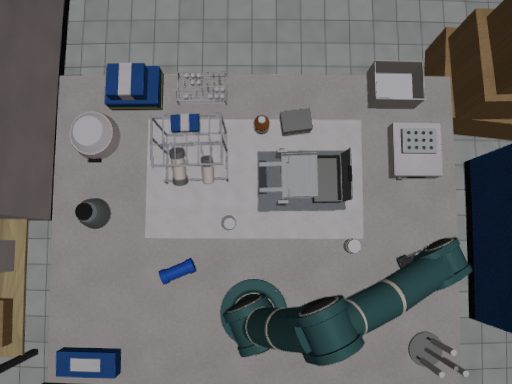

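The scene view shows the rack at about (285,265) and the tray and case at about (210,185). In the top view the long capped canister is at (179,167), the small one at (207,170), the tray at (300,178) and the case at (330,178). I'll enlarge both views.

Run:
```python
import cv2
t=cv2.imread("pics/top0.png"); s=cv2.imread("pics/scene0.png")
cv2.imwrite("pics/t_rack.png",cv2.resize(t[100:240,140:245],None,fx=5.5,fy=4.2 and 5.5,interpolation=cv2.INTER_CUBIC)[:600*2][:, :800] if 0 else cv2.resize(t[100:200,140:240],(600,600),interpolation=cv2.INTER_CUBIC))
cv2.imwrite("pics/t_tray.png",cv2.resize(t[135:225,245:365],(800,600),interpolation=cv2.INTER_CUBIC))
cv2.imwrite("pics/s_rack.png",cv2.resize(s[195:355,205:365],(600,600),interpolation=cv2.INTER_CUBIC))
cv2.imwrite("pics/s_tray.png",cv2.resize(s[130:250,130:290],(800,600),interpolation=cv2.INTER_CUBIC))
```

```text
(no output)
```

View pics/t_rack.png

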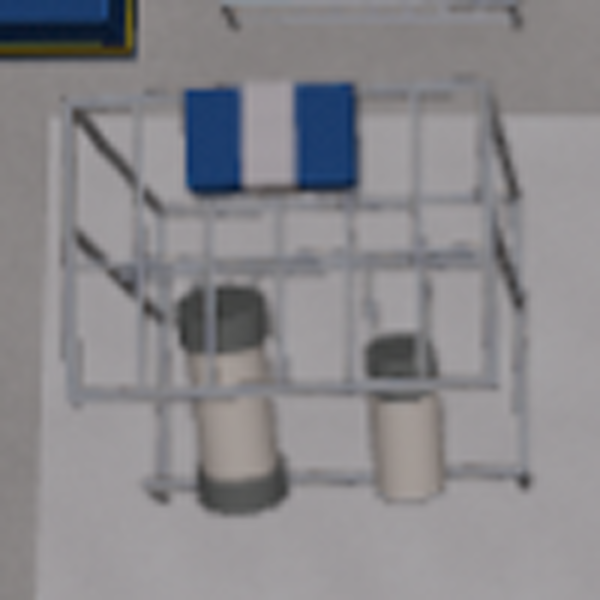

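View pics/s_rack.png

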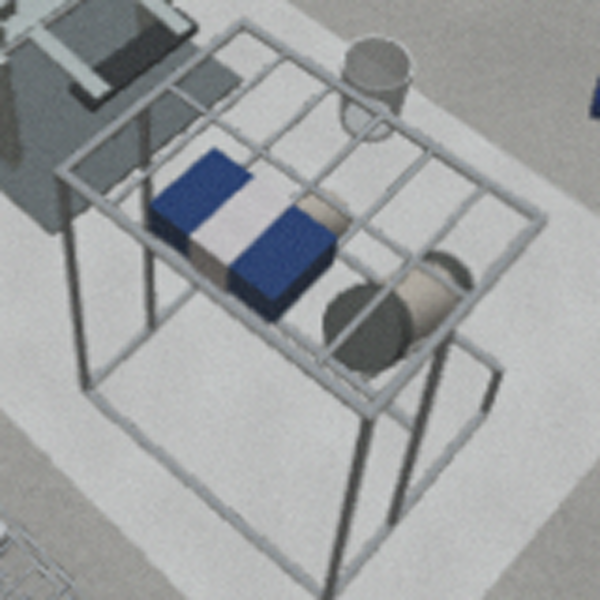

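View pics/t_tray.png

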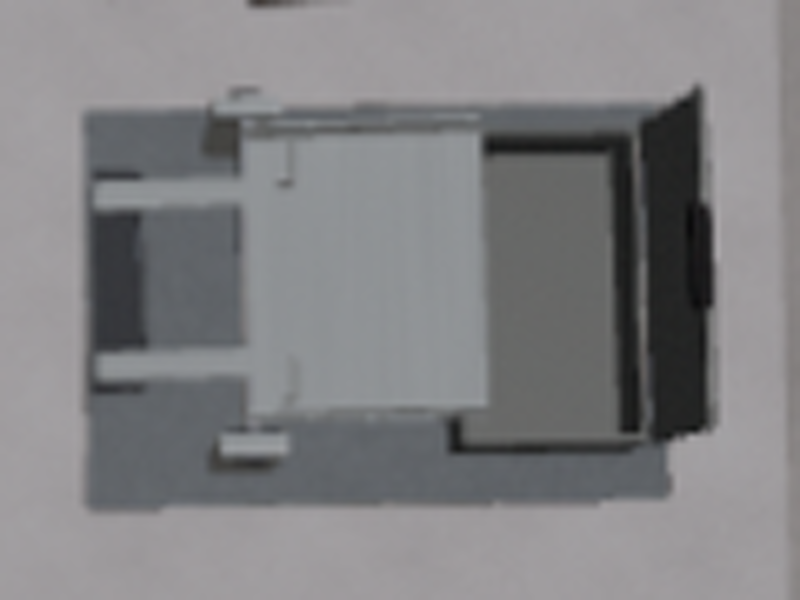

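View pics/s_tray.png

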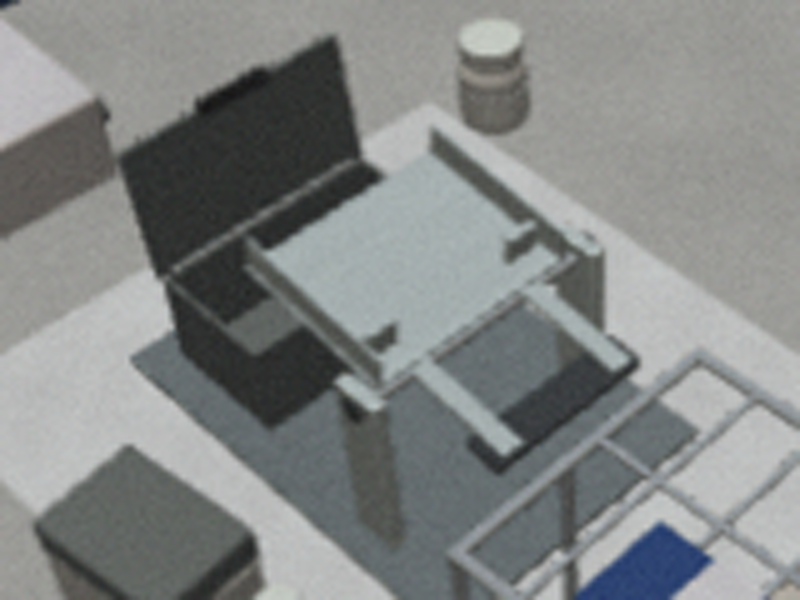

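```bash
cat > h.py <<'E'
import numpy as np,cv2
from station import bot, vision
I={n:vision.camera_info(n) for n in("scene","top")}
def KD(n):
    i=I[n]; f=192/np.tan(np.radians(i["fov_y"]/2))
    return np.array([[f,0,i["cx"]],[0,f,i["cy"]],[0,0,1.]]),np.array([i["k1"],0,0,0.])
def ray(n,p):
    K,D=KD(n); q=cv2.undistortPoints(np.array([[p]],float),K,D)[0,0]
    R,t=np.array(I[n]["R"]),np.array(I[n]["t"])
    d=R.T@np.array([q[0],q[1],1]); return -R.T@t,d/np.linalg.norm(d)
def onz(n,p,z):
    c,d=ray(n,p); return c+d*(z-c[2])/d[2]
def tri(pt,ps):
    A=np.zeros((3,3));b=np.zeros(3);L=[]
    for n,p in(("top",pt),("scene",ps)):
        c,d=ray(n,p);P=np.eye(3)-np.outer(d,d);A+=P;b+=P@c;L.append((c,P))
    X=np.linalg.solve(A,b); return X,[np.linalg.norm(P@(X-c))*1000 for c,P in L]
def proj(n,X):
    K,D=KD(n);R,t=np.array(I[n]["R"]),np.array(I[n]["t"])
    return cv2.projectPoints(np.array(X,float).reshape(-1,3),cv2.Rodrigues(R)[0],t,K,D)[0].reshape(-1,2)
tr=lambda u,v:((u+.5)/6-.5+140,(v+.5)/6-.5+100)
sr=lambda u,v:((u+.5)/3.75-.5+205,(v+.5)/3.75-.5+195)
tt=lambda u,v:((u+.5)/6.6667-.5+245,(v+.5)/6.6667-.5+135)
st=lambda u,v:((u+.5)/5-.5+130,(v+.5)/5-.5+130)
E
python3 - <<'E'
from h import *
np.set_printoptions(precision=4,suppress=True)
Q={"shelf RR":(tr(492,383),sr(242,26)),"shelf RL":(tr(76,399),sr(543,218)),"shelf FL":(tr(70,104),sr(373,411)),"shelf FR":(tr(484,86),sr(66,174)),
"lid L hinge far(+x)":(tt(643,152) ,st(166,275)),
"lid tip +x":(tt(697,92),st(124,157)),"lid tip -x":(tt(712,430),st(335,40)),
"tray out +x floor":(tt(485,133),st(262,262)),
"tray wall out -x? ":(tt(488,405),st(433,153)),
"cw +x end":(tt(95,195),st(510,450)),"cw -x":(tt(95,365),st(625,362)),
"bottle?":((261.5,120),(184,251)),
}
for k,(a,b) in Q.items():
    X,e=tri(a,b); print(k,X,np.round(e,1))
for n,p in(("base c0",tt(85,110)),("base",tt(85,508)),("base",tt(668,498)),("base",tt(640,105))): print(onz("top",p,0.0))
E
```

```text
shelf RR [0.5622 0.1121 0.2938] [0.4 0.4]
shelf RL [0.5506 0.3604 0.2967] [2.1 2.1]
shelf FL [0.729  0.3687 0.2987] [1.8 1.8]
shelf FR [0.7402 0.1206 0.2951] [2. 2.]
lid L hinge far(+x) [ 0.6266 -0.3532  0.0774] [3.3 3.3]
lid tip +x [ 0.6368 -0.3605  0.1944] [1. 1.]
lid tip -x [ 0.4457 -0.3669  0.1892] [0.2 0.2]
tray out +x floor [ 0.6163 -0.2418  0.1614] [4.2 4.2]
tray wall out -x?  [ 0.4607 -0.2428  0.1629] [2.1 2.1]
cw +x end [ 0.588  -0.0204  0.1279] [0.1 0.1]
cw -x [ 0.4869 -0.0199  0.1335] [1. 1.]
bottle? [ 0.7658 -0.0319  0.1227] [1.9 1.9]
[ 0.663  -0.0148  0.    ]
[ 0.4132 -0.0155  0.    ]
[ 0.4203 -0.3772  0.    ]
[ 0.6677 -0.3638  0.    ]
```

Run:
```python
import cv2,numpy as np
t=cv2.imread("pics/top0.png"); s=cv2.imread("pics/scene0.png")
def g(im,x0,x1,y0,y1,f,n,a,b):
    c=im[y0:y1,x0:x1].astype(float); c=np.clip((c-a)*255/(b-a),0,255).astype(np.uint8)
    cv2.imwrite(n,cv2.resize(c,None,fx=f,fy=f,interpolation=cv2.INTER_CUBIC))
g(t,270,330,145,210,9,"pics/t_tray2.png",90,190)
g(s,172,260,150,220,9,"pics/s_tray2.png",70,230)
```

```text
(no output)
```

View pics/t_tray2.png

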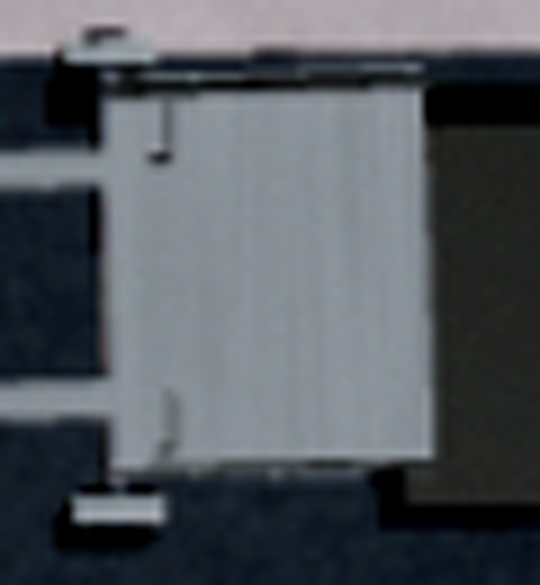

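View pics/s_tray2.png

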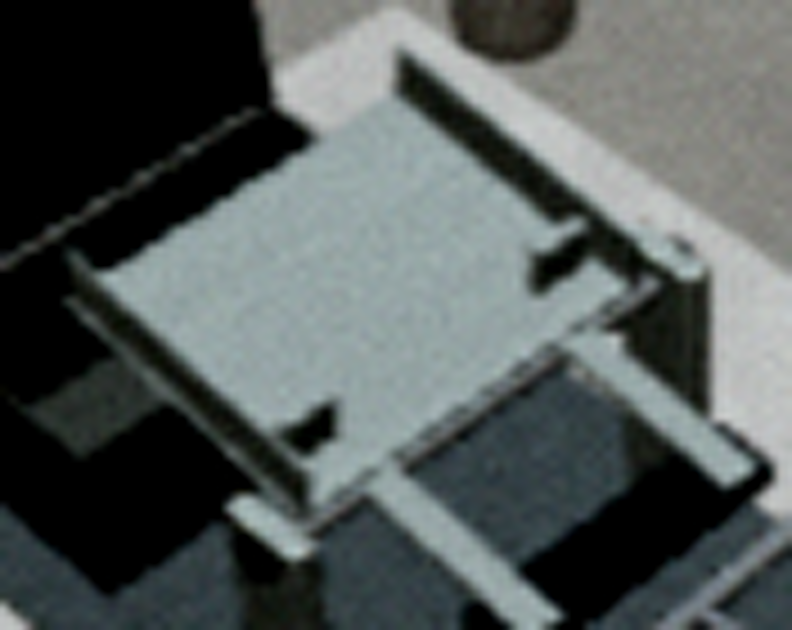

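```bash
cat >> h.py <<'E'
t2=lambda u,v:((u+.5)/9-.5+270,(v+.5)/9-.5+145)
s2=lambda u,v:((u+.5)/9-.5+172,(v+.5)/9-.5+150)
E
python3 - <<'E'
from h import *
np.set_printoptions(precision=4,suppress=True)
Q={"wall+x top outlet":(t2(424,68),s2(73,248)),"wall-x top outlet":(t2(436,462),s2(402,50)),
"floor outlet +x":(t2(424,90),s2(105,275)),
"floor inlet +x":(t2(105,92),s2(310,512)),"floor inlet -x":(t2(108,466),s2(655,287)),
"post+x top inner":(t2(166,158),s2(337,402)),"post-x top inner":(t2(170,392),s2(532,258)),
"bracket +x mid":(t2(110,48),s2(268,525)),"bracket -x mid":(t2(117,510),s2(670,255)),
}
for k,(a,b) in Q.items():
    X,e=tri(a,b); print(k,X,np.round(e,1))
# canister model check
yaw=np.radians(2.7)
ex=np.array([np.cos(yaw),np.sin(yaw),0]);ey=np.array([-np.sin(yaw),np.cos(yaw),0])
c=np.array([.5564,.2363,.2955])+.02*ex+.055*ey-[0,0,.16]
a=ex*np.cos(.6109)+np.array([0,0,np.sin(.6109)])
n=-ex*np.sin(.6109)+np.array([0,0,np.cos(.6109)])
print("can",c)
import cv2
for nm in("top","scene"):
    im=cv2.imread(f"pics/{nm}0.png")
    f=8
    pts=[]
    for s,r in((-.07,.03),(-.045,.03),(-.045,.026),(.045,.026),(.045,.03),(.07,.03)):
        th=np.linspace(0,2*np.pi,40)
        pts.append(proj(nm,[c+a*s+r*(np.cos(q)*ey+np.sin(q)*n) for q in th]))
    x0,y0=(150,130) if nm=="top" else (270,240)
    cr=cv2.resize(im[y0:y0+70,x0:x0+85],None,fx=f,fy=f,interpolation=cv2.INTER_CUBIC)
    for p in pts: cv2.polylines(cr,[np.int32(((p-[x0,y0]+.5)*f-.5))],True,(0,0,255),1)
    q=proj(nm,[[.5564,.2363,.2955]])[0]; cv2.circle(cr,tuple(int(v) for v in (q-[x0,y0]+.5)*f),4,(0,255,0),1)
    cv2.imwrite(f"pics/can_{nm}.png",cr)
E
```

```text
wall+x top outlet [ 0.6218 -0.237   0.1905] [2.1 2.1]
wall-x top outlet [ 0.4574 -0.2418  0.185 ] [0.7 0.7]
floor outlet +x [ 0.6137 -0.2374  0.1716] [5. 5.]
floor inlet +x [ 0.6201 -0.1063  0.1475] [0.6 0.6]
floor inlet -x [ 0.4565 -0.1044  0.1494] [4. 4.]
post+x top inner [ 0.5878 -0.1303  0.1629] [2.1 2.1]
post-x top inner [ 0.4886 -0.1323  0.1666] [0.6 0.6]
bracket +x mid [ 0.6378 -0.1079  0.1533] [1.1 1.1]
bracket -x mid [ 0.4395 -0.1101  0.1505] [1.4 1.4]
can [0.5738 0.2922 0.1355]
```

View pics/can_top.png

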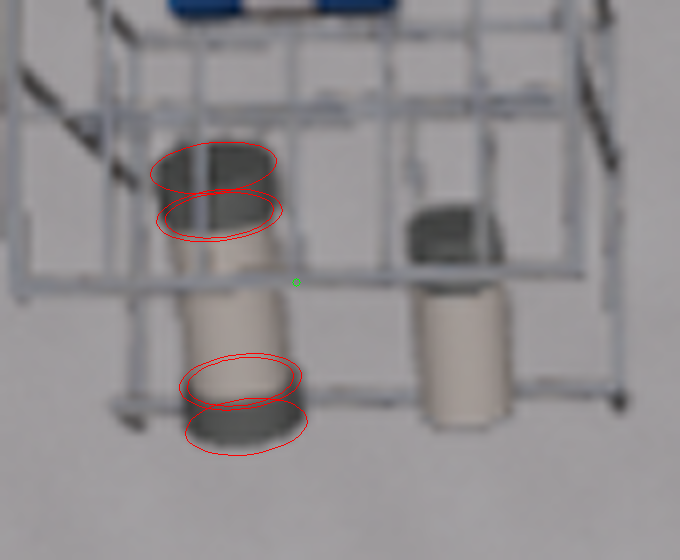

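View pics/can_scene.png

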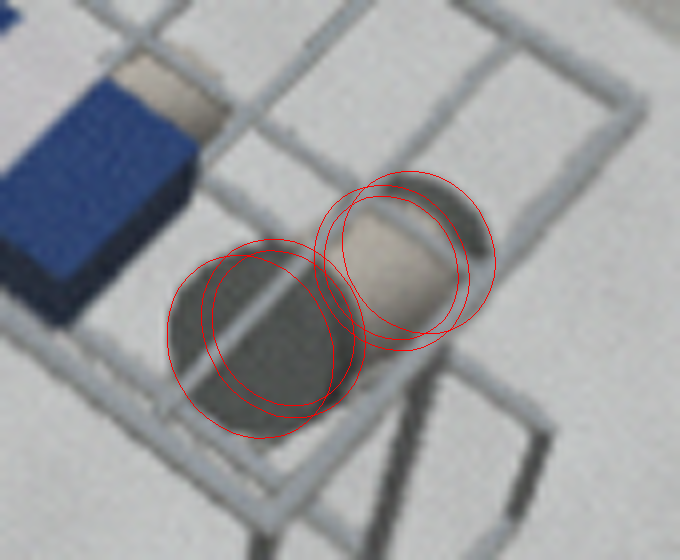

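```bash
cat >> h.py <<'E'
from scipy.spatial.transform import Rotation as Ro
np.set_printoptions(precision=4,suppress=True)
def Rt(yaw,lean):
    y,l=np.radians([yaw,lean]); ex=np.array([np.cos(y),np.sin(y),0]);Z=np.array([0,0,1.])
    a=ex*np.cos(l)+Z*np.sin(l); z=ex*np.sin(l)-Z*np.cos(l)
    return np.c_[a,np.cross(z,a),z]
def go(pos,R=None):
    s=bot.read_state();R0=np.array(s["ee_rot"]);p=np.array(s["tcp_pos"])
    print("t",s["t"],"p",p,"F",s["wrist_force"],"open",s["opening"])
    d=R0.T@(np.array(pos)-p)*1000; print("shift now-axes mm",d,np.linalg.norm(d))
    if R is not None:
        rv=Ro.from_matrix(R0.T@R).as_rotvec(); print("rotvec",rv,"deg",np.degrees(np.linalg.norm(rv)))
        print("shift after-turn axes",R.T@(np.array(pos)-p)*1000)
C=np.array([.576,.293,.136])
E
python3 - <<'E'
from h import *
R=Rt(2.7,35); n=-R[:,2]
print(C+.2*n, R)
go(C+.2*n,R)
for nm,p,z in(("beaker",(229,217),.085),("jar",(353,243),.085)): print(nm,onz("top",p,z))
E
```

```text
[0.4614 0.2876 0.2998] [[ 0.8182  0.0471  0.5729]
 [ 0.0386 -0.9989  0.027 ]
 [ 0.5736 -0.     -0.8192]]
t 0.1 p [ 0.2304 -0.5807  0.2269] F [-0.2484 -0.3486 -0.063 ] open 0.09373813623810943
shift now-axes mm [ 534.9632 -721.8861  -72.2144] 901.3989577375763
rotvec [-0.1019  0.6055  0.32  ] deg 39.67016540625384
shift after-turn axes [ 264.3069 -856.4063   96.0737]
beaker [0.3829 0.0962 0.085 ]
jar [ 0.2818 -0.3919  0.085 ]
```

Call:
drive_tool:
  series: "0 0 0 0 0 -40 1;0 0 0 0 0 -40 1;0 0 0 0 0 -40 1;0 0 0 27 -36 0 1;0 0 0 27 -36 0 1;0 0 0 27 -36 0 1;0 0 0 27 -36 0 1;0 0 0 27 -36 0 1"
  newtons: 40

```text
t: 0.9
tcp_pos: [0.2897, -0.3619, 0.3472]
ee_rot: [[0.929, 0.369, -0.0], [0.369, -0.929, 0.0], [-0.0, -0.0, -1.0]]
wrist_force: [1.5, -0.7, 0.2]
opening: 0.0943
```

Call:
drive_tool:
  series: "0 0 0 27 -36 0 1;0 0 0 27 -36 0 1;0 0 0 27 -36 0 1;0 0 0 27 -36 0 1;0 0 0 27 -36 0 1;0 0 0 27 -36 0 1;0 0 0 27 -36 0 1;0 0 0 27 -36 0 1"

```text
t: 1.7
tcp_pos: [0.3841, -0.0146, 0.3475]
ee_rot: [[0.93, 0.369, 0.0], [0.369, -0.93, -0.0], [0.0, 0.0, -1.0]]
wrist_force: [0.7, -0.4, -0.6]
opening: 0.0941
```

Call:
drive_tool:
  series: "0 0 0 27 -36 0 1;0 0 0 27 -36 0 1;0 0 0 27 -36 0 1;0 0 0 27 -36 0 1;0 0 0 27 -36 0 1;0 0 0 27 -36 0 1;0 0 0 10 -35 0 1;0 0 0 0 0 0 1"

```text
t: 2.5
tcp_pos: [0.4497, 0.2848, 0.3469]
ee_rot: [[0.927, 0.375, -0.002], [0.375, -0.927, 0.002], [-0.001, -0.003, -1.0]]
wrist_force: [-0.6, -0.7, 0.5]
opening: 0.0938
```

Call:
drive_tool:
  series: "-0.017 0.1 0.053 0 0 0 1;-0.017 0.1 0.053 0 0 0 1;-0.017 0.1 0.053 0 0 0 1;-0.017 0.1 0.053 0 0 0 1;-0.017 0.1 0.053 0 0 0 1;-0.017 0.1 0.053 0 0 0 1;0 0 0 0 0 0 1"

```text
t: 3.2
tcp_pos: [0.4499, 0.2799, 0.3469]
ee_rot: [[0.819, 0.048, 0.572], [0.043, -0.999, 0.024], [0.572, 0.005, -0.82]]
wrist_force: [-0.1, 0.0, 0.2]
opening: 0.0938
```

Run:
```python
from h import *
R=Rt(2.7,35); n=-R[:,2]
go(C+.2*n,R); print(bot.read_state()["joint_pos"])
```

```text
t 3.2 p [0.4499 0.2799 0.3469] F [-0.1423  0.0364  0.1622] open 0.09382295283774525
shift now-axes mm [-17.158   -7.3637  45.3442] 49.037930672426604
rotvec [0.0031 0.0018 0.0039] deg 0.30350299634526084
shift after-turn axes [-17.2684  -7.1555  45.3356]
[  14.0157   -7.2647  -57.8596  117.3779   25.091    42.6322 -147.2311]
```

Call:
drive_tool:
  series: "0.003 0.002 0.004 -17 -7 0 1;0 0 0 0 0 45 1;0 0 0 0 0 45 1;0 0 0 0 0 45 1;0 0 0 0 0 45 1;0 0 0 0 0 0 1"

```text
t: 3.8
tcp_pos: [0.4707, 0.2843, 0.293]
ee_rot: [[0.827, 0.047, 0.56], [0.031, -0.999, 0.038], [0.561, -0.014, -0.828]]
wrist_force: [-0.3, 0.4, 0.7]
opening: 0.094
```

Run:
```python
from h import *
R=Rt(2.7,35); n=-R[:,2]
go(C+.008*n,R); print(bot.read_state()["joint_pos"])
for n in("top","scene"):
    im=cv2.cvtColor(vision.camera(n),cv2.COLOR_RGB2BGR)
    c=im[120:240,140:260] if n=="top" else im[150:330,230:400]
    cv2.imwrite(f"pics/pre_{n}.png",cv2.resize(c,None,fx=4,fy=4,interpolation=cv2.INTER_CUBIC)[:600,:800])
```

```text
t 3.8 p [0.4707 0.2843 0.293 ] F [-0.3018  0.3706  0.7477] open 0.09398909816068296
shift now-axes mm [ -0.7762  -1.5523 181.2846] 181.29291835112394
rotvec [-0.0117  0.0154 -0.0082] deg 1.2054751625015694
shift after-turn axes [ -3.5435  -3.6994 181.2205]
[  -6.9156    0.9727  -39.9911  119.9499   38.1396   39.3529 -160.0911]
```

View pics/pre_top.png

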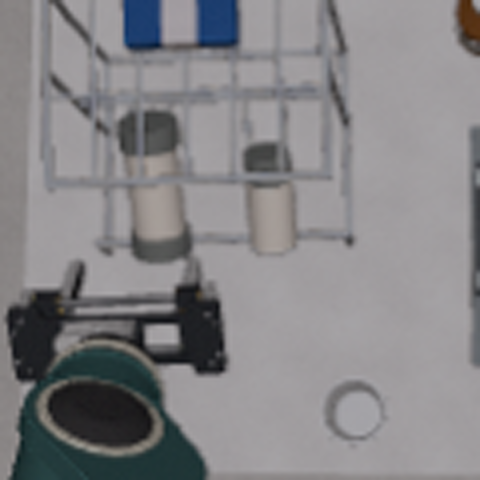

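View pics/pre_scene.png

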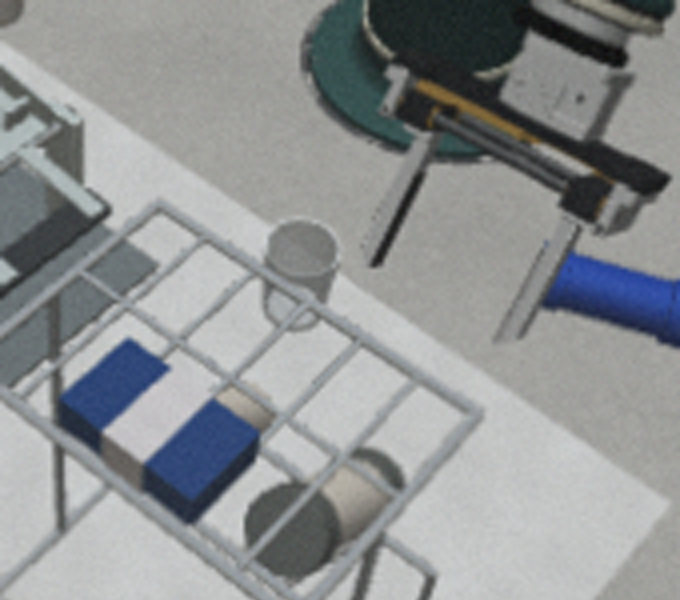

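Call:
drive_tool:
  series: "0 0 0 0 0 -40 1;0 0 0.14 0 0 0 1;0 0 0.14 0 0 0 1;0 0 0.14 0 0 0 1;0 0 0 0 0 0 1"

```text
t: 4.4
tcp_pos: [0.4472, 0.2799, 0.334]
ee_rot: [[0.814, -0.133, 0.566], [-0.191, -0.981, 0.045], [0.549, -0.145, -0.823]]
wrist_force: [-0.1, -0.7, 0.1]
opening: 0.0943
```

Run:
```python
from h import *
go(C);print(bot.read_state()["joint_pos"],bot.read_state()["ee_rot"])
```

```text
t 4.4 p [0.4472 0.2799 0.334 ] F [-0.0955 -0.6831  0.0945] open 0.09429213251658013
shift now-axes mm [ -6.4329  -1.2769 236.4355] 236.526465366933
[  12.0675   -6.9097  -55.8728  119.0185   25.0477   40.3423 -160.9252] [[ 0.8136 -0.1325  0.5661]
 [-0.1911 -0.9805  0.0451]
 [ 0.5491 -0.1449 -0.8231]]
```

Call:
drive_tool:
  series: "0 0 -0.14 0 0 0 1;0 0 -0.14 0 0 0 1;0 0 -0.14 0 0 0 1;0 0 -0.14 0 0 0 1;0 0 -0.14 0 0 0 1;0 0 -0.14 0 0 0 1;0 0 -0.14 0 0 0 1;0 0 -0.14 0 0 0 1"

```text
t: 5.2
tcp_pos: [0.4462, 0.2816, 0.3332]
ee_rot: [[0.466, 0.681, 0.565], [0.806, -0.59, 0.048], [0.366, 0.433, -0.824]]
wrist_force: [0.7, -0.5, 0.9]
opening: 0.094
```

Call:
drive_tool:
  series: "0 0 -0.14 0 0 0 1;0 0 -0.14 0 0 0 1;0 0 -0.14 0 0 0 1;0 0 -0.14 0 0 0 1;0 0 -0.14 0 0 0 1;0 0 -0.14 0 0 0 1;0 0 -0.14 0 0 0 1;0 0 -0.14 0 0 0 1"

```text
t: 6.0
tcp_pos: [0.4462, 0.2816, 0.3332]
ee_rot: [[-0.41, 0.716, 0.565], [0.882, 0.468, 0.048], [-0.23, 0.518, -0.824]]
wrist_force: [0.1, 0.4, -0.7]
opening: 0.0936
```

```bash
cat >> h.py <<'E'
RZ=np.diag([-1.,-1,1])
E
python3 - <<'E'
from h import *
R=Rt(2.7,35)@RZ
go(C-.14*R[:,2],R);print(bot.read_state()["joint_pos"])
E
```

```text
t 6.0 p [0.4462 0.2816 0.3332] F [ 0.0989  0.373  -0.6712] open 0.0936179203016208
shift now-axes mm [ 5.3625 -3.6146 96.3314] 96.54822034343239
rotvec [ 0.0138 -0.0195 -1.122 ] deg 64.29962981862873
shift after-turn axes [ 6.4232  5.2791 96.1896]
[ -3.5586  -5.5121 -42.3385 119.308   28.5525  41.5935 -35.5353]
```

Call:
drive_tool:
  series: "0 0 -0.14 0 0 0 1;0 0 -0.14 0 0 0 1;0 0 -0.14 0 0 0 1;0 0 -0.14 0 0 0 1;0 0 -0.14 0 0 0 1;0 0 -0.14 0 0 0 1;0 0 -0.14 0 0 0 1;0.014 -0.02 -0.14 0 0 0 1"

```text
t: 6.8
tcp_pos: [0.4466, 0.2813, 0.3334]
ee_rot: [[-0.812, -0.048, 0.581], [-0.035, 0.999, 0.032], [-0.582, 0.006, -0.813]]
wrist_force: [0.1, -0.4, -0.8]
opening: 0.094
```

Call:
drive_tool:
  series: "0 0 0 6 5 0 1;0 0 0 0 0 40 1;0 0 0 0 0 40 1;0 0 0 0 0 15 1;0 0 0 0 0 0 1"

```text
t: 7.3
tcp_pos: [0.4961, 0.2893, 0.25]
ee_rot: [[-0.815, -0.039, 0.578], [-0.025, 0.999, 0.032], [-0.579, 0.012, -0.816]]
wrist_force: [-0.0, -0.3, -0.3]
opening: 0.0942
```

Run:
```python
from h import *
R=Rt(2.7,35)@RZ
go(C-.06*R[:,2],R);print(bot.read_state()["joint_pos"])
```

```text
t 7.3 p [0.4961 0.2893 0.25  ] F [-0.0265 -0.3081 -0.3422] open 0.0941780179674252
shift now-axes mm [ 0.3719 -0.4661 79.2708] 79.27308735847727
rotvec [ 0.0051  0.0062 -0.013 ] deg 0.8733619423825183
shift after-turn axes [-0.1141 -0.0607 79.273 ]
[ -8.9453   7.6956 -38.9903 120.8983  51.595   37.1034   7.4562]
```

Call:
drive_tool:
  series: "0.005 0.006 -0.013 0 0 0 1;0 0 0 0 0 30 1;0 0 0 0 0 30 1;0 0 0 0 0 20 1;0 0 0 0 0 0 1"

```text
t: 7.8
tcp_pos: [0.5426, 0.2917, 0.1867]
ee_rot: [[-0.816, -0.049, 0.576], [-0.041, 0.999, 0.027], [-0.576, -0.001, -0.817]]
wrist_force: [-0.9, -0.1, -0.3]
opening: 0.094
```

Run:
```python
from h import *
R=Rt(2.7,35)@RZ
go(C-.008*R[:,2],R);print(bot.read_state()["joint_pos"])
for n in("top","scene"):
    im=cv2.cvtColor(vision.camera(n),cv2.COLOR_RGB2BGR)
    c=im[120:240,140:260] if n=="top" else im[150:330,230:400]
    cv2.imwrite(f"pics/pre2_{n}.png",cv2.resize(c,None,fx=4,fy=4,interpolation=cv2.INTER_CUBIC)[:600,:800])
```

```text
t 7.8 p [0.5426 0.2917 0.1867] F [-0.8704 -0.1414 -0.2628] open 0.09399961181932136
shift now-axes mm [ 1.8213 -0.3036 52.6977] 52.730024325190215
rotvec [0.0002 0.0033 0.0021] deg 0.2250061198845731
shift after-turn axes [ 1.6469 -0.2961 52.7035]
[-11.637   17.8096 -34.5013 119.4306  66.2138  34.7977  -2.7274]
```

View pics/pre2_top.png

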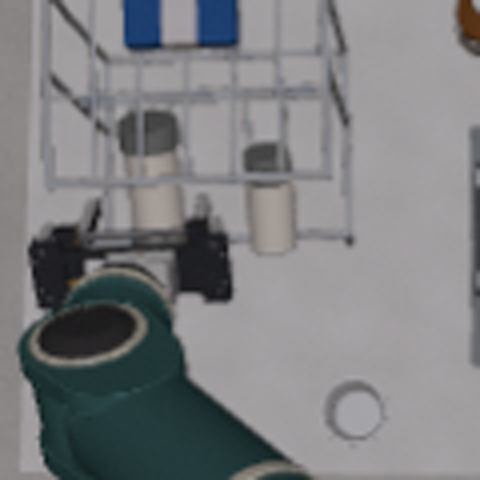

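View pics/pre2_scene.png

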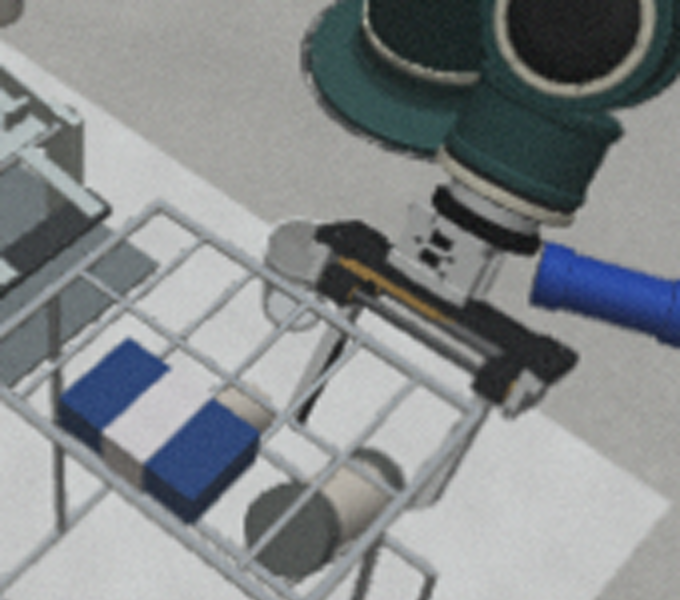

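The fingers straddle the long canister in the top view (tips near (95,215) and (202,205), canister between them), and the small can at (270,210) is clear. Next I go in and grip.

Call:
drive_tool:
  series: "0 0.003 0.002 2 0 20 1;0 0 0 0 0 20 1;0 0 0 0 0 13 1;0 0 0 0 0 0 1"

```text
t: 8.3
tcp_pos: [0.5713, 0.2935, 0.1435]
ee_rot: [[-0.817, -0.048, 0.575], [-0.039, 0.999, 0.028], [-0.575, 0.001, -0.818]]
wrist_force: [0.5, -0.9, -0.2]
opening: 0.0937
```

Call:
drive_tool:
  series: "0 0 0 0 0 0 -1;0 0 0 0 0 0 -1;0 0 0 0 0 0 -1;0 0 0 0 0 0 -1;0 0 0 0 0 0 -1;0 0 0 0 0 0 -1"
  newtons: 35

```text
t: 8.9
tcp_pos: [0.5713, 0.2928, 0.1429]
ee_rot: [[-0.817, -0.048, 0.574], [-0.039, 0.999, 0.027], [-0.575, -0.0, -0.818]]
wrist_force: [-5.4, -1.1, 7.9]
opening: 0.0514
```

Run:
```python
from h import *
R=Rt(2.7,35)@RZ
go(C-.038*R[:,2],R);print(bot.read_state()["joint_pos"])
```

```text
t 8.9 p [0.5713 0.2928 0.1429] F [-5.4451 -1.1153  7.8903] open 0.05137455063551889
shift now-axes mm [  0.0911  -0.0204 -29.6296] 29.629723276844675
rotvec [0.0001 0.0018 0.0007] deg 0.10886386760166296
shift after-turn axes [  0.1433  -0.0244 -29.6294]
[-13.3804  24.0914 -31.0307 117.9393  75.1267  33.2047  -9.5082]
```

Call:
drive_tool:
  series: "0 0 0 0 0 -10 -1;0 0 0 0 0 -12 -1;0 0 0 0 0 -12 -1;0 0 0 0 0 -12 -1;0 0 0 0 0 0 -1"

```text
t: 9.4
tcp_pos: [0.544, 0.2926, 0.1817]
ee_rot: [[-0.817, -0.05, 0.575], [-0.04, 0.999, 0.029], [-0.576, 0.001, -0.818]]
wrist_force: [0.7, 0.6, -4.3]
opening: 0.0511
```

Run:
```python
from h import *
go(np.array([.45,.29,.20]))
for n in("top","scene"):
    im=cv2.cvtColor(vision.camera(n),cv2.COLOR_RGB2BGR)
    c=im[120:240,140:260] if n=="top" else im[150:330,230:400]
    cv2.imwrite(f"pics/lift_{n}.png",cv2.resize(c,None,fx=4,fy=4,interpolation=cv2.INTER_CUBIC)[:600,:800])
```

```text
t 9.4 p [0.544  0.2926 0.1817] F [ 0.6619  0.5555 -4.2943] open 0.05106121555661779
shift now-axes mm [ 66.3593   2.1275 -69.1308] 95.84964815690948
```

View pics/lift_scene.png

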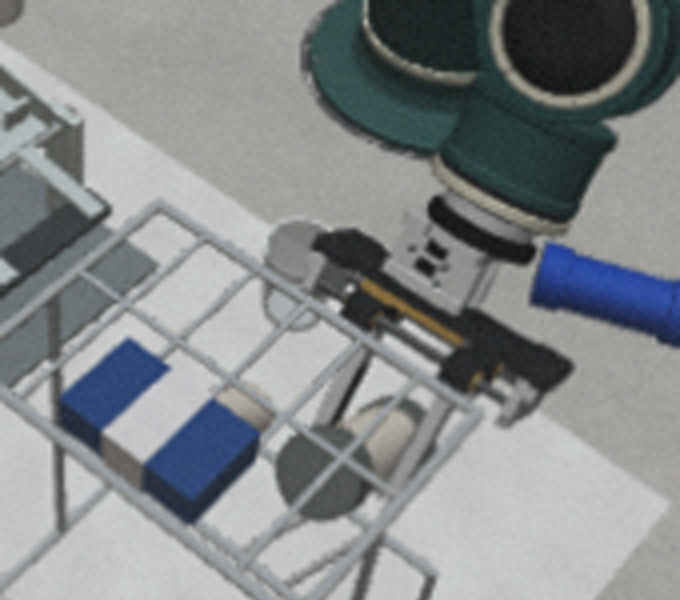

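View pics/lift_top.png

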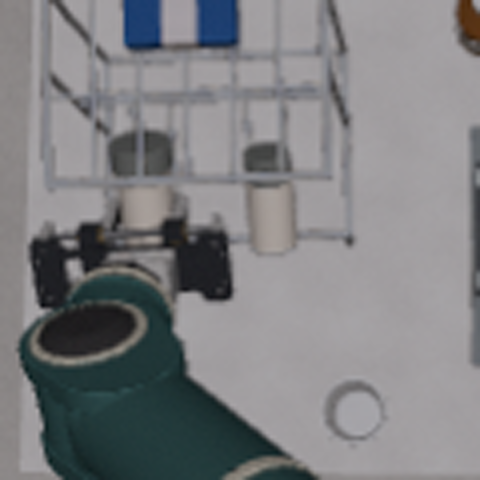

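Call:
drive_tool:
  series: "0 0 0 20 1 -14 -1;0 0 0 28 2 -19 -1;0 0 0 28 2 -19 -1;0 0 0 15 1 -11 -1;0 0 0 -15 0 -26 -1;0 0 0 -20 0 -30 -1;0 0 0 -20 0 -30 -1;0 0 0 -20 0 -30 -1"

```text
t: 10.3
tcp_pos: [0.4285, 0.2923, 0.3189]
ee_rot: [[-0.818, -0.049, 0.573], [-0.04, 0.999, 0.029], [-0.574, 0.001, -0.819]]
wrist_force: [0.8, -0.5, -4.7]
opening: 0.0513
```

Run:
```python
from h import *
go(np.array([.44,.29,.35]),Rt(1.2,0)@RZ)
print(bot.read_state()["joint_pos"])
```

```text
t 10.3 p [0.4285 0.2923 0.3189] F [ 0.7972 -0.4975 -4.6533] open 0.051334608054885246
shift now-axes mm [-27.1415  -2.8537 -18.8945] 33.1934619974133
rotvec [0.0093 0.6116 0.027 ] deg 35.07944050907247
shift after-turn axes [-11.448   -2.5538 -31.052 ]
[-10.8151  -4.4994 -39.8549 120.8977  34.0649  43.154   20.3508]
```

Call:
drive_tool:
  series: "0.002 0.122 0.005 0 0 0 -1;0.002 0.122 0.005 0 0 0 -1;0.002 0.122 0.005 0 0 0 -1;0.002 0.122 0.005 0 0 0 -1;0.002 0.122 0.005 0 0 0 -1;0 0 0 0 0 -30 -1;0 0 0 0 0 0 -1"

```text
t: 11.0
tcp_pos: [0.4303, 0.2929, 0.3495]
ee_rot: [[-1.0, -0.021, 0.004], [-0.021, 1.0, 0.0], [-0.004, 0.0, -1.0]]
wrist_force: [0.3, 0.6, -4.1]
opening: 0.0512
```

Run:
```python
from h import *
go(np.array([.539,-.165,.34]),Rt(1.2,0)@RZ)
print(bot.read_state()["joint_pos"])
```

```text
t 11.0 p [0.4303 0.2929 0.3495] F [ 0.2545  0.5607 -4.1298] open 0.0512269264516082
shift now-axes mm [ -98.9638 -460.1177    9.7686] 470.7414876848506
rotvec [0.0004 0.0041 0.0003] deg 0.23907343720062418
shift after-turn axes [ -99.1335 -460.086     9.5354]
[ -7.7162   9.6051 -33.9651  97.0233   5.6828  74.8617  48.4386]
```

Call:
drive_tool:
  series: "0 0 0 0 -40 0 -1;0 0 0 0 -45 0 -1;0 0 0 0 -45 0 -1;0 0 0 0 -45 0 -1;0 0 0 0 -45 0 -1;0 0 0 0 -45 0 -1;0 0 0 -25 -40 0 -1;0 0 0 -25 -40 0 -1"

```text
t: 11.8
tcp_pos: [0.4863, -0.0533, 0.3481]
ee_rot: [[-1.0, -0.022, 0.004], [-0.022, 1.0, -0.003], [-0.004, -0.003, -1.0]]
wrist_force: [0.4, 0.8, -4.2]
opening: 0.0516
```

Call:
drive_tool:
  series: "0 0.004 0 -25 -40 0 -1;0 0 0 -25 -40 0 -1;0 0 0 0 -30 0 -1;0 0 0 0 0 0 -1"

```text
t: 12.2
tcp_pos: [0.5382, -0.1648, 0.3467]
ee_rot: [[-1.0, -0.017, -0.003], [-0.017, 1.0, -0.003], [0.003, -0.003, -1.0]]
wrist_force: [0.3, -0.3, -5.2]
opening: 0.0514
```

Run:
```python
from h import *
go(np.array([.539,-.165,.25]),Rt(1.2,0)@RZ)
print(bot.read_state()["joint_pos"])
```

```text
t 12.2 p [ 0.5382 -0.1648  0.3467] F [ 0.2586 -0.3074 -5.2317] open 0.051371799913359786
shift now-axes mm [-1.1228  0.0908 96.7328] 96.73938782002674
rotvec [-0.003  -0.0034 -0.0039] deg 0.34451592678481024
shift after-turn axes [-0.7906 -0.2021 96.7359]
[ 22.2894  12.8531 -10.2333  92.0647   2.5593  75.4458 102.6323]
```

Call:
drive_tool:
  series: "-0.003 -0.003 -0.004 -1 0 40 -1;0 0 0 0 0 40 -1;0 0 0 0 0 25 -1;0 0 0 0 0 0 -1"

```text
t: 12.6
tcp_pos: [0.5378, -0.1593, 0.2399]
ee_rot: [[-1.0, -0.027, -0.004], [-0.027, 1.0, 0.003], [0.004, 0.003, -1.0]]
wrist_force: [0.1, 0.2, -3.2]
opening: 0.0511
```

Run:
```python
from h import *
go(np.array([.539,-.165,.2]),Rt(1.2,0)@RZ)
for n in("top","scene"):
    im=cv2.cvtColor(vision.camera(n),cv2.COLOR_RGB2BGR); cv2.imwrite(f"pics/pl_{n}_raw.png",im)
    c=im[140:230,260:370] if n=="top" else im[120:240,150:290]
    cv2.imwrite(f"pics/pl_{n}.png",cv2.resize(c,None,fx=5,fy=5,interpolation=cv2.INTER_CUBIC)[:600,:800])
```

```text
t 12.6 p [ 0.5378 -0.1593  0.2399] F [ 0.0876  0.2053 -3.2352] open 0.05109595041952768
shift now-axes mm [-1.2216 -5.8011 39.888 ] 40.326153909267795
rotvec [ 0.0028 -0.0039  0.006 ] deg 0.4418208185437732
shift after-turn axes [-1.0996 -5.6839 39.9084]
```

View pics/pl_scene.png

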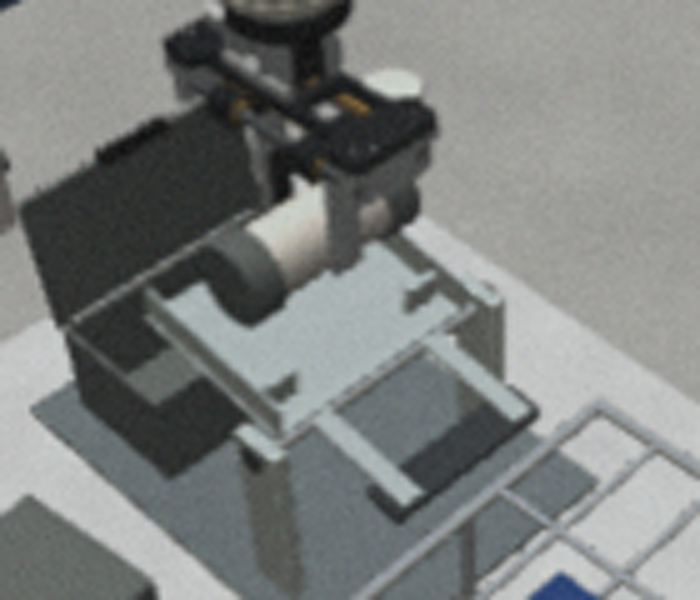

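View pics/pl_top.png

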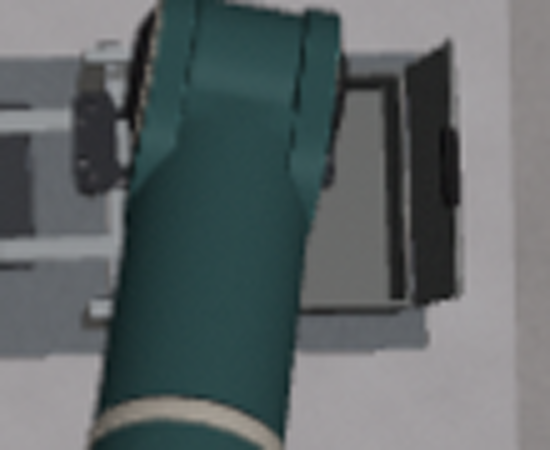

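```bash
cat > ov.py <<'E'
from h import *
import sys
def ov(im,c,a,x0,y0,w,h,f,out):
    a=np.array(a)/np.linalg.norm(a);b=np.cross([0,0,1.],a);b/=np.linalg.norm(b);n=np.cross(a,b)
    cr=cv2.resize(im[y0:y0+h,x0:x0+w],None,fx=f,fy=f,interpolation=cv2.INTER_CUBIC)
    for s,r in((-.07,.03),(-.045,.03),(.045,.03),(.07,.03)):
        p=proj("scene",[c+a*s+r*(np.cos(q)*b+np.sin(q)*n) for q in np.linspace(0,6.283,40)])
        cv2.polylines(cr,[np.int32((p-[x0,y0]+.5)*f-.5)],True,(0,0,255),1)
    cv2.imwrite(out,cr)
E
python3 - <<'E'
from ov import *
im=cv2.imread("pics/pl_scene_raw.png")
s=bot.read_state();R=np.array(s["ee_rot"])
ov(im,np.array(s["tcp_pos"])+.008*R[:,2],R[:,0],180,150,70,55,9,"pics/pl_ov.png")
E
```

```text
(no output)
```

View pics/pl_ov.png

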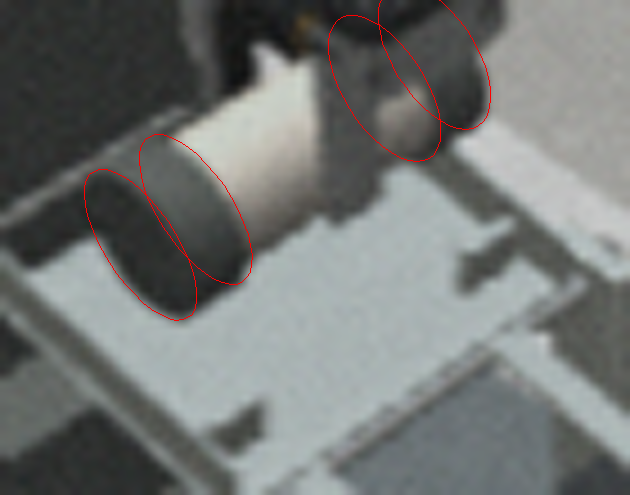

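Call:
drive_tool:
  series: "0.003 -0.004 0.006 -1 -5 15 -1;0 0 0 0 0 20 -1;0 0 0 0 0 0 -1;0 0 0 0 0 0 -1"

```text
t: 13.1
tcp_pos: [0.5416, -0.1651, 0.2101]
ee_rot: [[-1.0, -0.021, 0.007], [-0.021, 1.0, -0.002], [-0.007, -0.002, -1.0]]
wrist_force: [0.7, -0.5, -4.3]
opening: 0.0512
```

Run:
```python
from h import *
go(np.array([.539,-.164,.185]),Rt(1.2,0)@RZ)
```

```text
t 13.1 p [ 0.5416 -0.1651  0.2101] F [ 0.6666 -0.4537 -4.3263] open 0.05115733446840152
shift now-axes mm [ 2.7789  1.232  25.1112] 25.29449538168952
rotvec [-0.002   0.007  -0.0003] deg 0.414609914760102
shift after-turn axes [ 2.6038  1.1832 25.1323]
```

Call:
drive_tool:
  series: "0 0.007 0 2 1 6 -1;0 0 0 0 0 6 -1;0 0 0 0 0 0 -1"

```text
t: 13.4
tcp_pos: [0.5388, -0.1641, 0.196]
ee_rot: [[-1.0, -0.02, -0.002], [-0.02, 1.0, -0.001], [0.002, -0.001, -1.0]]
wrist_force: [0.1, 0.0, -4.9]
opening: 0.0514
```

Call:
drive_tool:
  series: "0 0 0 0 0 3 -1;0 0 0 0 0 0 -1"

```text
t: 13.6
tcp_pos: [0.5389, -0.1642, 0.1933]
ee_rot: [[-1.0, -0.02, -0.002], [-0.02, 1.0, -0.001], [0.002, -0.001, -1.0]]
wrist_force: [0.7, -0.3, -5.1]
opening: 0.0513
```

Call:
drive_tool:
  series: "0 0 0 0 0 3 -1;0 0 0 0 0 0 -1"

```text
t: 13.8
tcp_pos: [0.539, -0.1642, 0.1903]
ee_rot: [[-1.0, -0.02, -0.002], [-0.02, 1.0, -0.001], [0.002, -0.001, -1.0]]
wrist_force: [-0.2, 0.3, -3.5]
opening: 0.0514
```

Call:
drive_tool:
  series: "0 0 0 0 0 2 -1;0 0 0 0 0 0 -1"

```text
t: 14.0
tcp_pos: [0.539, -0.1643, 0.1884]
ee_rot: [[-1.0, -0.02, -0.002], [-0.02, 1.0, -0.001], [0.002, -0.001, -1.0]]
wrist_force: [0.0, 0.5, -2.9]
opening: 0.0511
```

Call:
drive_tool:
  series: "0 0 0 0 0 2 -1;0 0 0 0 0 0 -1"

```text
t: 14.2
tcp_pos: [0.5389, -0.1643, 0.1863]
ee_rot: [[-1.0, -0.02, -0.002], [-0.02, 1.0, -0.001], [0.002, -0.001, -1.0]]
wrist_force: [-0.4, -0.7, -3.7]
opening: 0.0512
```

Call:
drive_tool:
  series: "0 0 0 0 0 1.5 -1;0 0 0 0 0 0 -1"

```text
t: 14.4
tcp_pos: [0.5389, -0.1642, 0.1848]
ee_rot: [[-1.0, -0.02, -0.002], [-0.02, 1.0, -0.001], [0.002, -0.001, -1.0]]
wrist_force: [-1.4, -0.2, -3.3]
opening: 0.0507
```

Run:
```python
from h import *
s=bot.read_state(); print(s["wrist_force"],s["moment"],s["joint_pos"])
im=cv2.cvtColor(vision.camera("scene"),cv2.COLOR_RGB2BGR)
print(bot.read_state()["wrist_force"])
cv2.imwrite("pics/c1.png",cv2.resize(im[140:220,160:265],None,fx=7,fy=7,interpolation=cv2.INTER_CUBIC))
```

```text
[-1.3797 -0.1576 -3.3052] [-0.0728 -0.1751 -0.0701] [ 21.8871  20.6218 -10.0378 103.5275   4.3522  56.297  101.2146]
[-0.8377 -0.0672 -3.5303]
```

View pics/c1.png

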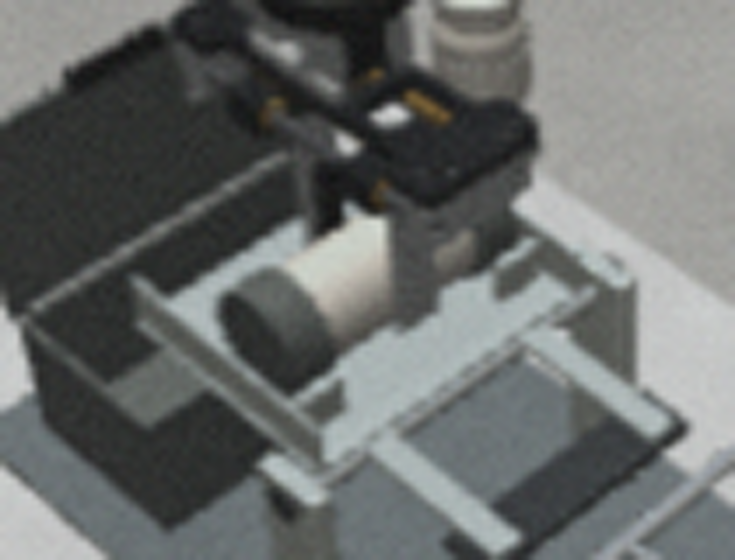

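Call:
drive_tool:
  series: "0 0 0 0 0 -3 -1;0 0 0 0 0 0 -1;0 0 0 0 0 0 -1;0 0 0 0 0 0 -1;0 0 0 0 0 0 -1;0 0 0 0 0 0 -1"

```text
t: 15.05
tcp_pos: [0.539, -0.1642, 0.188]
ee_rot: [[-1.0, -0.02, -0.002], [-0.02, 1.0, -0.001], [0.002, -0.001, -1.0]]
wrist_force: [-0.6, 0.4, -3.8]
opening: 0.0513
```

Run:
```python
from h import *
im=cv2.cvtColor(vision.camera("scene"),cv2.COLOR_RGB2BGR)
print(bot.read_state()["wrist_force"])
cv2.imwrite("pics/c2.png",cv2.resize(im[140:220,160:265],None,fx=7,fy=7,interpolation=cv2.INTER_CUBIC))
```

```text
[ 0.6962  0.0563 -3.6302]
```

View pics/c2.png

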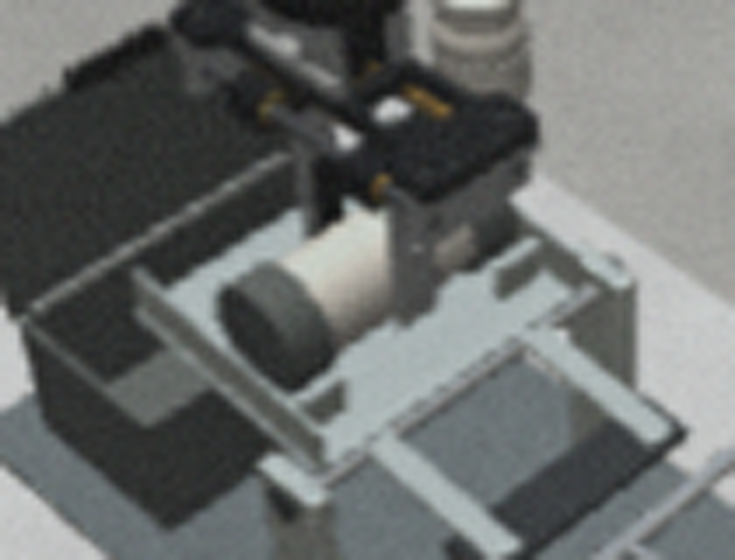

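Call:
drive_tool:
  series: "0 0 0 0 0 -2.5 -1;0 0 0 0 0 0 -1;0 0 0 0 0 0 -1;0 0 0 0 0 0 -1;0 0 0 0 0 0 -1;0 0 0 0 0 0 -1"

```text
t: 15.7
tcp_pos: [0.539, -0.1643, 0.1905]
ee_rot: [[-1.0, -0.02, -0.002], [-0.02, 1.0, -0.001], [0.002, -0.001, -1.0]]
wrist_force: [-0.5, 0.0, -3.0]
opening: 0.0514
```

Run:
```python
from h import *
im=cv2.cvtColor(vision.camera("scene"),cv2.COLOR_RGB2BGR)
print(bot.read_state()["wrist_force"])
cv2.imwrite("pics/c3.png",cv2.resize(im[140:220,160:265],None,fx=7,fy=7,interpolation=cv2.INTER_CUBIC))
```

```text
[-0.5217 -1.1738 -4.0347]
```

View pics/c3.png

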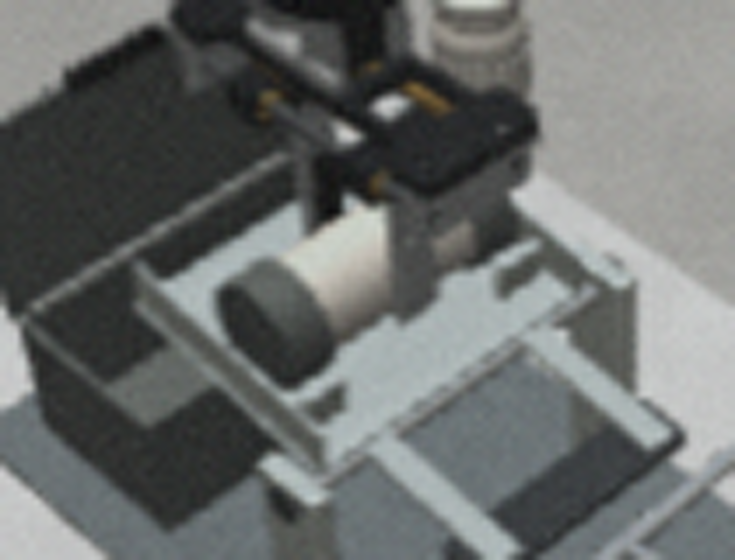

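The tray is back at rest (wall corner at (137,265), as at the start) with the canister just on its floor. Next I release it and lift away.

Call:
drive_tool:
  series: "0 0 0 0 0 0 1;0 0 0 0 0 0 1;0 0 0 0 0 -15 1;0 0 0 0 0 -45 1;0 0 0 0 0 -50 1;0 0 0 0 0 -45 1;0 0 0 0 0 0 1"

```text
t: 16.45
tcp_pos: [0.5411, -0.1643, 0.3519]
ee_rot: [[-1.0, -0.02, 0.007], [-0.02, 1.0, -0.004], [-0.007, -0.004, -1.0]]
wrist_force: [-0.6, 0.5, -1.2]
opening: 0.0936
```

Run:
```python
from h import *
im=cv2.cvtColor(vision.camera("scene"),cv2.COLOR_RGB2BGR)
cv2.imwrite("pics/d1.png",cv2.resize(im[110:230,140:280],None,fx=5,fy=5,interpolation=cv2.INTER_CUBIC))
```

```text
(no output)
```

View pics/d1.png

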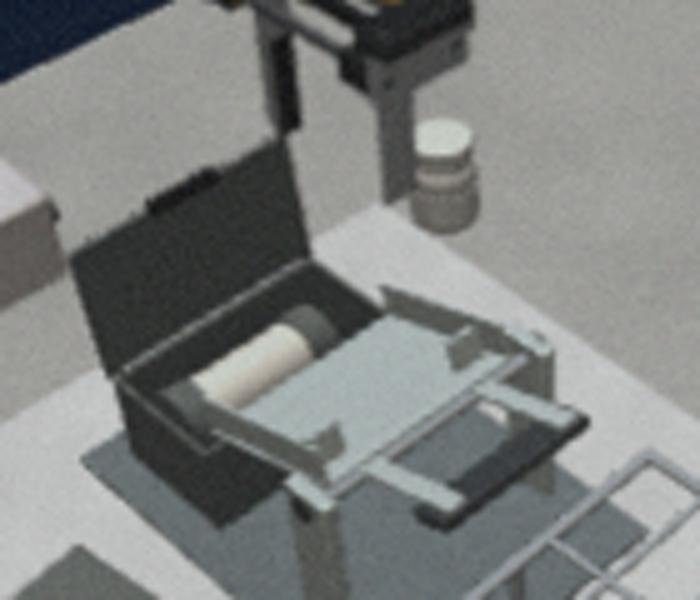

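Run:
```python
from h import *
for k,a,b in(("h+x",tt(645,150),st(162,276)),("h-x",tt(655,440),st(362,160)),("tip+x",tt(697,90),st(124,155)),("tip-x",tt(712,430),st(335,38)),("tab",tt(702,255),st(232,85))):
    print(k,*tri(a,b))
for z in(.07,.08,.09): print(z,onz("top",tt(645,150),z),onz("top",tt(655,440),z),onz("scene",st(162,276),z),onz("scene",st(362,160),z))
for y,z in((-.328,.086),(-.33,.08),(-.335,.08)): print(proj("scene",[[.636,y+.002,z],[.442,y-.002,z]]),proj("top",[[.636,y+.002,z],[.442,y-.002,z]]))
print(st(162,276),st(362,160),tt(645,150),tt(655,440))
```

```text
h+x [ 0.6285 -0.355   0.0764] [np.float64(3.8779340516474425), np.float64(3.877934051647514)]
h-x [ 0.4477 -0.353   0.0811] [np.float64(2.376938603424961), np.float64(2.37693860342513)]
tip+x [ 0.6372 -0.3598  0.197 ] [np.float64(1.3909487390732735), np.float64(1.39094873907321)]
tip-x [ 0.4456 -0.3666  0.1911] [np.float64(0.11645512709851571), np.float64(0.11645512709857941)]
tab [ 0.5426 -0.3598  0.2049] [np.float64(0.34292949460994004), np.float64(0.3429294946101071)]
0.07 [ 0.6265 -0.3536  0.07  ] [ 0.4504 -0.3567  0.07  ] [ 0.628  -0.3645  0.07  ] [ 0.439  -0.3618  0.07  ]
0.08 [ 0.6247 -0.3518  0.08  ] [ 0.4495 -0.3549  0.08  ] [ 0.6326 -0.3547  0.08  ] [ 0.4456 -0.352   0.08  ]
0.09 [ 0.6229 -0.35    0.09  ] [ 0.4487 -0.353   0.09  ] [ 0.6372 -0.3449  0.09  ] [ 0.4522 -0.3422  0.09  ]
[[165.4471 188.0239]
 [206.1322 162.6323]] [[335.1273 153.9919]
 [336.8831 202.3301]]
[[165.4179 188.9141]
 [205.9478 163.5577]] [[335.3758 154.2671]
 [337.1282 202.4543]]
[[164.6281 188.2232]
 [205.1343 162.9604]] [[336.615  154.2738]
 [338.3811 202.4573]]
(162.0, 184.8) (202.0, 161.6) (341.3245158774206, 157.07488712556437) (342.82450837745813, 200.57466962665188)
```

Call:
drive_tool:
  series: "0 0 0 0 -40 0 0;0 0 0 0 -45 0 -1;0 0 0 0 -45 0 -1;0 0 0 0 -45 0 -1;0 0 0 0 -45 0 -1;0 0 0 0 -45 0 -1;0 0 0.14 0 0 0 -1;0 0 0.14 0 0 0 -1"

```text
t: 17.3
tcp_pos: [0.5438, -0.4303, 0.3438]
ee_rot: [[-0.965, 0.264, -0.004], [0.264, 0.965, -0.0], [0.004, -0.001, -1.0]]
wrist_force: [0.2, 0.3, 0.1]
opening: 0.0335
```

Run:
```python
from h import *
s=bot.read_state();print(s["joint_pos"],s["tcp_pos"],s["ee_rot"])
for n in("scene","top"):
    im=cv2.cvtColor(vision.camera(n),cv2.COLOR_RGB2BGR)
    cv2.imwrite(f"pics/e_{n}_raw.png",im)
    c=im[110:230,140:280] if n=="scene" else im[135:225,245:365]
    cv2.imwrite(f"pics/e_{n}.png",cv2.resize(c,None,fx=5,fy=5,interpolation=cv2.INTER_CUBIC))
```

```text
[ 35.918   27.3631  -0.2538  72.347    0.2515  80.4576 110.3396] [ 0.5438 -0.4303  0.3438] [[-0.9645  0.2641 -0.0037]
 [ 0.2641  0.9645 -0.0002]
 [ 0.0035 -0.0011 -1.    ]]
```

View pics/e_scene.png

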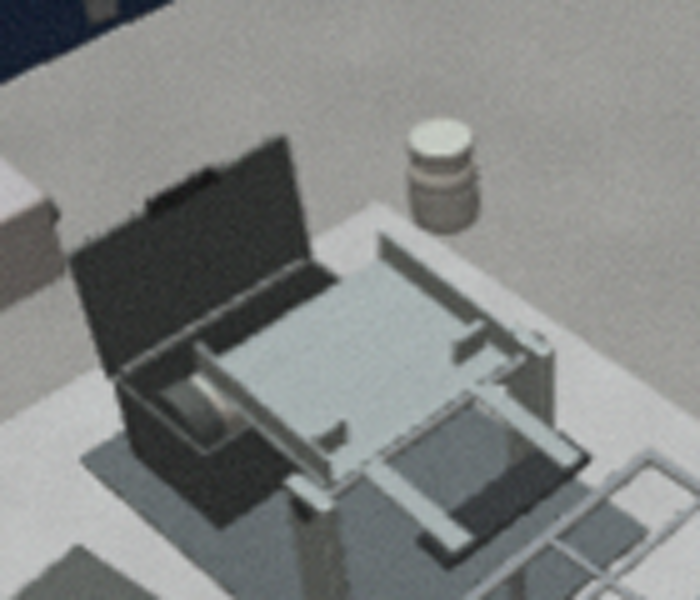

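View pics/e_top.png

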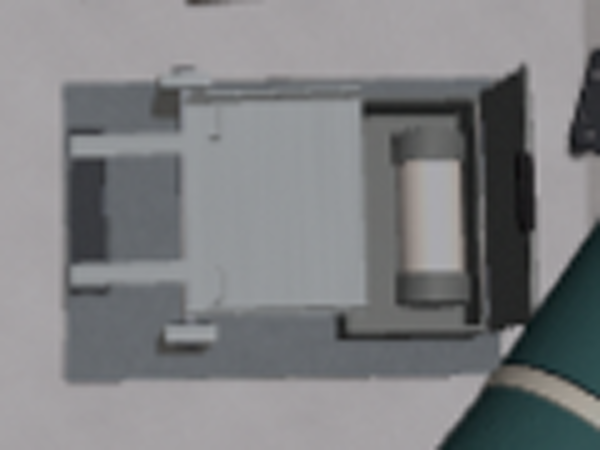

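```bash
cat >> h.py <<'E'
def RL(lean,yaw=1.2):
    l,y=np.radians([lean,yaw]); W=Ro.from_euler("z",yaw,degrees=True).as_matrix()
    x=np.array([0,np.cos(l),np.sin(l)]);z=np.array([0,np.sin(l),-np.cos(l)])
    return W@np.c_[x,np.cross(z,x),z]
H=np.array([-.353,.079])
def lidtcp(th,lean=40,d=.09,x=.541,gap=0.):
    t=np.radians(th);l=np.radians(lean)
    u=np.array([np.sin(t),-np.cos(t)]) # closing push dir (y,z)
    P=H+d*np.array([np.cos(t),np.sin(t)])-(.006+gap)*u
    s=np.array([np.cos(l),np.sin(l)]);zz=np.array([np.sin(l),-np.cos(l)])
    tip=P-.008*np.tanh((u@s)/.15)*s
    q=tip-.022*zz
    return np.array([x,q[0],q[1]])
E
python3 - <<'E'
from h import *
R=RL(0); go([.541,-.46,.344],R); R=RL(40)
print(R)
for th,g in((95,.04),(95,0),(80,0),(65,0),(50,0),(35,0),(20,0),(10,0),(0,0)):
    p=lidtcp(th,gap=g); print(th,p)
E
```

```text
t 17.4 p [ 0.5444 -0.429   0.3445] F [ 0.0461 -0.1334 -0.7301] open 0.025446174491009856
shift now-axes mm [ -4.7493 -30.859    0.5669] 31.227470590155097
rotvec [-0.003  -0.0015  1.2871] deg 73.74611893967035
shift after-turn axes [-30.9552  -4.0795   0.538 ]
[[-0.016   0.9998 -0.0135]
 [ 0.7659  0.0209  0.6426]
 [ 0.6428  0.     -0.766 ]]
95 [ 0.541  -0.4269  0.1764]
95 [ 0.541  -0.3871  0.1798]
80 [ 0.541  -0.3635  0.1804]
65 [ 0.541  -0.3406  0.1749]
50 [ 0.541  -0.3189  0.1644]
35 [ 0.541  -0.2937  0.1551]
20 [ 0.541  -0.2786  0.1373]
10 [ 0.541  -0.2734  0.1225]
0 [ 0.541 -0.271  0.107]
```

Call:
drive_tool:
  series: "0 0 0.143 0 0 0 -1;0 0 0.143 0 0 0 -1;0 0 0.143 0 0 0 -1;0 0 0.143 0 0 0 -1;0 0 0.143 0 0 0 -1;0 0 0.143 0 0 0 -1;0 0 0.143 0 0 0 -1;0 0 0.143 0 0 0 -1"

```text
t: 18.2
tcp_pos: [0.5446, -0.4285, 0.3453]
ee_rot: [[-0.166, 0.986, -0.002], [0.986, 0.166, -0.001], [-0.001, -0.002, -1.0]]
wrist_force: [0.4, 0.5, -0.6]
opening: 0.0003
```

Call:
drive_tool:
  series: "0 0 0.143 -30 -4 0 -1;0 0.14 0 0 0 0 -1;0 0.14 0 0 0 0 -1;0 0.14 0 0 0 0 -1;0 0.14 0 0 0 0 -1;0 0.14 0 0 0 0 -1;0 0 0 0 0 0 -1"

```text
t: 18.9
tcp_pos: [0.548, -0.4547, 0.3345]
ee_rot: [[-0.021, 0.999, -0.033], [0.819, 0.036, 0.573], [0.573, -0.015, -0.819]]
wrist_force: [0.2, 1.1, -0.7]
opening: 0.0006
```

Run:
```python
from h import *
go(lidtcp(95,gap=.04),RL(40)); print(bot.read_state()["joint_pos"])
```

```text
t 18.9 p [ 0.548  -0.4547  0.3345] F [ 0.2491  1.0802 -0.6541] open 0.0006394736936270539
shift now-axes mm [-67.7646  -3.6506 145.6796] 160.71064333613717
rotvec [-0.0207  0.0877  0.0029] deg 5.164297235768565
shift after-turn axes [-80.2718  -6.3829 139.0813]
[ 47.5362  48.349   -2.5526  45.5953 -22.0589 112.0611  43.5609]
```

Call:
drive_tool:
  series: "-0.01 0 0 -16 0 34 -1;-0.01 0 0 -16 0 34 -1;0 0 0 -16 0 34 -1;0 0 0 -16 0 34 -1;0 0 0 0 0 0 -1"

```text
t: 19.4
tcp_pos: [0.5451, -0.4287, 0.186]
ee_rot: [[-0.018, 1.0, -0.015], [0.822, 0.024, 0.57], [0.57, -0.002, -0.822]]
wrist_force: [0.9, 1.2, -0.4]
opening: 0.0008
```

Run:
```python
from h import *
go(lidtcp(95,35,gap=.02),RL(35)); print(bot.read_state()["joint_pos"])
im=cv2.cvtColor(vision.camera("scene"),cv2.COLOR_RGB2BGR)
cv2.imwrite("pics/f1.png",cv2.resize(im[90:230,130:270],None,fx=4,fy=4,interpolation=cv2.INTER_CUBIC))
```

```text
t 19.4 p [ 0.5451 -0.4287  0.186 ] F [ 0.9291  1.1896 -0.3868] open 0.0007802147665184254
shift now-axes mm [15.2331 -3.594  18.1014] 23.92957627074125
rotvec [-0.0034  0.0046  0.0008] deg 0.32906510323975524
shift after-turn axes [15.1471 -3.6669 18.1589]
[ 46.778   49.4551  -2.2465  62.1239 -21.4818  94.623   49.5195]
```

View pics/f1.png

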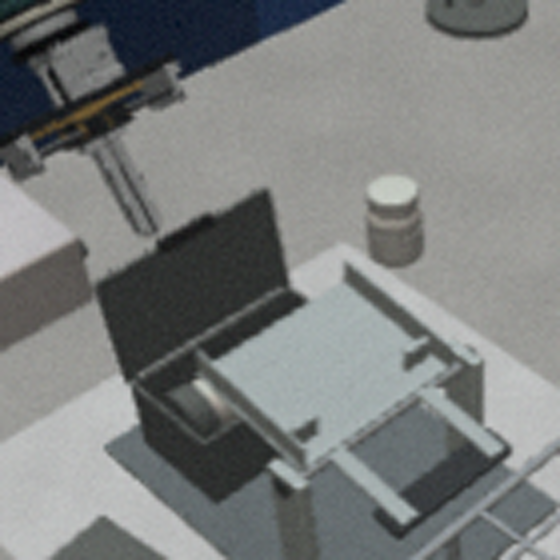

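Run:
```python
from h import *
R=RL(35);p=np.array(bot.read_state()["tcp_pos"])
for th,g in((95,.01),(85,0),(75,0),(65,0),(55,0),(45,0),(35,0),(25,0),(15,0),(7,0),(0,0),(-4,0)):
    q=lidtcp(th,35,gap=g);print(th,q,(R.T@(q-p)*1000).round(1)); p=q
```

```text
95 [ 0.541  -0.396   0.1807] [23.  -4.2 26.5]
85 [ 0.541  -0.3703  0.1826] [22.1  0.5 13.1]
75 [ 0.541  -0.3547  0.1809] [11.8  0.3 10.4]
65 [ 0.541  -0.3396  0.1765] [ 9.9  0.3 12.2]
55 [ 0.541  -0.3253  0.1697] [ 7.7  0.3 13.8]
45 [ 0.541  -0.3116  0.1611] [ 6.3  0.3 14.9]
35 [ 0.541  -0.2953  0.1536] [ 9.   0.3 15.5]
25 [ 0.541  -0.2812  0.1443] [ 6.2  0.3 15.7]
15 [ 0.541  -0.2738  0.1306] [-1.8  0.2 15.4]
7 [ 0.541  -0.2705  0.1185] [-4.2  0.1 11.8]
0 [ 0.541  -0.2691  0.1076] [-5.1  0.   9.8]
-4 [ 0.541  -0.2689  0.1013] [-3.4  0.   5.3]
```

Call:
drive_tool:
  series: "0 0 0 11 -2 13 -1;0 0 0 12 -2 13 -1;0 0 0 11 0 7 -1;0 0 0 11 0 7 -1;0 0 0 6 0 5 -1;0 0 0 6 0 5 -1;0 0 0 0 0 0 -1"

```text
t: 20.15
tcp_pos: [0.5413, -0.355, 0.1819]
ee_rot: [[-0.019, 1.0, -0.01], [0.824, 0.021, 0.567], [0.567, 0.002, -0.824]]
wrist_force: [0.4, -0.5, -0.1]
opening: 0.0005
```

Run:
```python
from h import *
go(lidtcp(75,35),RL(35))
im=cv2.cvtColor(vision.camera("scene"),cv2.COLOR_RGB2BGR)
cv2.imwrite("pics/f2.png",cv2.resize(im[90:230,130:270],None,fx=4,fy=4,interpolation=cv2.INTER_CUBIC))
```

```text
t 20.15 p [ 0.5413 -0.355   0.1819] F [ 0.3505 -0.4786 -0.0942] open 0.0005254854349327825
shift now-axes mm [-0.2897 -0.2715  0.9683] 1.0465544207193092
rotvec [0.0014 0.0081 0.0016] deg 0.4781791628129764
shift after-turn axes [-0.2979 -0.2696  0.9664]
```

View pics/f2.png

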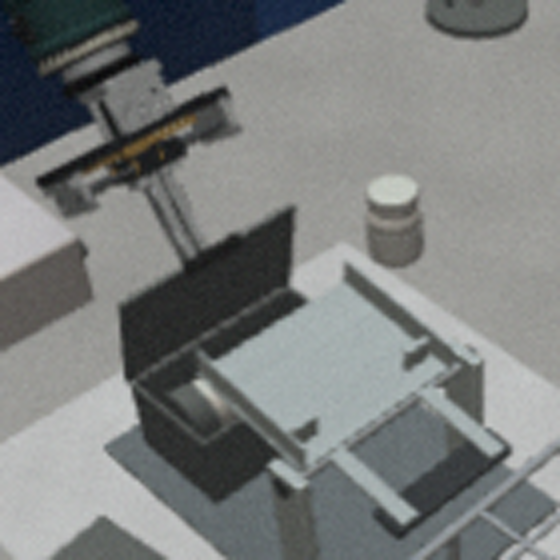

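Call:
drive_tool:
  series: "0 0 0 5 0 6 -1;0 0 0 5 0 6 -1;0 0 0 4 0 7 -1;0 0 0 4 0 7 -1;0 0 0 3 0 7 -1;0 0 0 3 0 8 -1;0 0 0 4 0 8 -1;0 0 0 5 0 8 -1"

```text
t: 21.0
tcp_pos: [0.5395, -0.2952, 0.1521]
ee_rot: [[-0.017, 1.0, -0.011], [0.823, 0.021, 0.568], [0.568, 0.001, -0.823]]
wrist_force: [-0.7, -1.1, 0.2]
opening: 0.0006
```

Run:
```python
from h import *
go(lidtcp(25,35),RL(35))
im=cv2.cvtColor(vision.camera("scene"),cv2.COLOR_RGB2BGR)
cv2.imwrite("pics/f3.png",cv2.resize(im[90:230,130:270],None,fx=4,fy=4,interpolation=cv2.INTER_CUBIC))
```

```text
t 21.0 p [ 0.5395 -0.2952  0.1521] F [-0.6939 -1.065   0.1757] open 0.0006026524010273213
shift now-axes mm [ 7.021   1.7355 14.3446] 16.064649805242997
rotvec [ 0.0007  0.007  -0.0001] deg 0.4045566811178283
shift after-turn axes [ 6.9199  1.7454 14.3924]
```

View pics/f3.png

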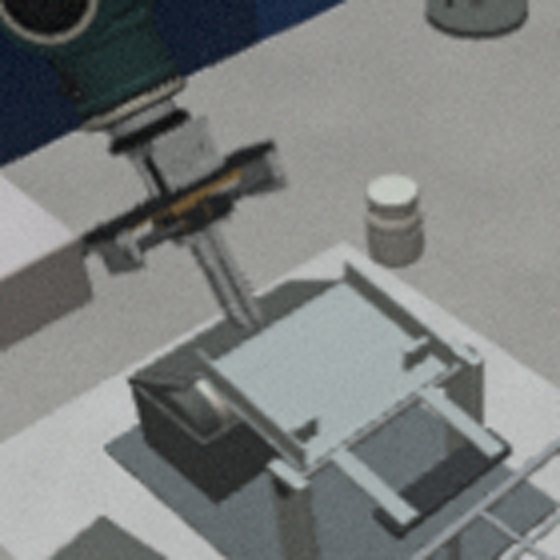

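Call:
drive_tool:
  series: "0 0 0 3 0 8 -1;0 0 0 2 0 8 -1;0 0 0 0 0 8 -1;0 0 0 -2 0 8 -1;0 0 0 -2 0 6 -1;0 0 0 -2 0 6 -1;0 0 0 0 0 0 -1"

```text
t: 21.75
tcp_pos: [0.5392, -0.2722, 0.1162]
ee_rot: [[-0.017, 1.0, -0.01], [0.823, 0.02, 0.568], [0.568, 0.001, -0.823]]
wrist_force: [-3.7, -1.7, 12.4]
opening: 0.0004
```

Run:
```python
from h import *
go(lidtcp(0,35),RL(35))
im=cv2.cvtColor(vision.camera("scene"),cv2.COLOR_RGB2BGR)
cv2.imwrite("pics/f4.png",cv2.resize(im[90:230,130:270],None,fx=4,fy=4,interpolation=cv2.INTER_CUBIC))
```

```text
t 21.75 p [ 0.5392 -0.2722  0.1162] F [-3.6534 -1.7217 12.3631] open 0.00039030671807691855
shift now-axes mm [-2.308   1.8464  8.8485] 9.3290675024719
rotvec [ 0.0015  0.0072 -0.0001] deg 0.42348120075416934
shift after-turn axes [-2.3721  1.8594  8.8288]
```

View pics/f4.png

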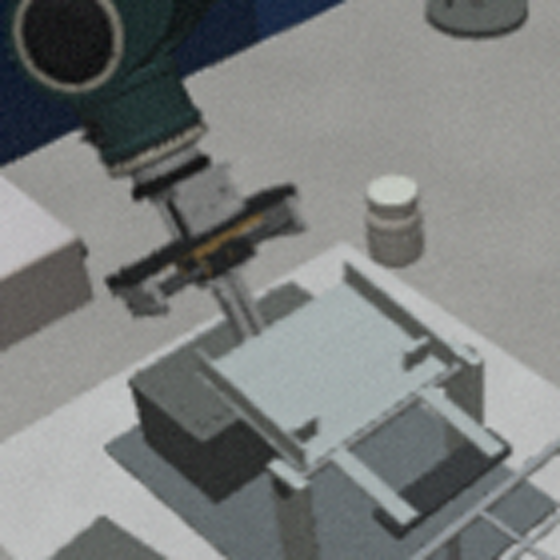

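Call:
drive_tool:
  series: "0 0 0 -0.5 0 1 -1;0 0 0 0 0 0 -1"

```text
t: 22.0
tcp_pos: [0.5393, -0.2722, 0.1159]
ee_rot: [[-0.017, 1.0, -0.01], [0.823, 0.02, 0.567], [0.568, 0.002, -0.823]]
wrist_force: [-5.5, -2.2, 19.9]
opening: 0.0005
```

Call:
drive_tool:
  series: "0 0 0 -0.5 0 1 -1;0 0 0 0 0 0 -1"

```text
t: 22.2
tcp_pos: [0.5393, -0.2722, 0.1155]
ee_rot: [[-0.018, 1.0, -0.01], [0.823, 0.02, 0.568], [0.568, 0.002, -0.823]]
wrist_force: [-7.8, -3.8, 29.1]
opening: 0.0
```

Call:
drive_tool:
  series: "0 0 0 0 0 -10 -1;0 0 0 0 0 -30 -1;0 0 0 0 0 -40 -1;0 0 0 0 0 -45 -1;0 0 0 0 0 -45 -1;0 0 0 0 0 -45 -1;0 0 0 0 0 0 -1;0 0 0 0 0 0 -1"

```text
t: 23.0
tcp_pos: [0.5415, -0.394, 0.2903]
ee_rot: [[-0.017, 1.0, -0.01], [0.823, 0.02, 0.567], [0.567, 0.001, -0.824]]
wrist_force: [-0.2, 1.0, -1.1]
opening: 0.0002
```

Run:
```python
from h import *
s=bot.read_state();print(s["t"],s["tcp_pos"],s["wrist_force"])
for n in("scene","top"):
    im=cv2.cvtColor(vision.camera(n),cv2.COLOR_RGB2BGR); cv2.imwrite(f"pics/g_{n}_full.png",im)
    c=im[110:230,140:280] if n=="scene" else im[90:240,140:370]
    cv2.imwrite(f"pics/g_{n}.png",cv2.resize(c,None,fx=5 if n=="scene" else 3.4,fy=5 if n=="scene" else 3.4,interpolation=cv2.INTER_CUBIC))
```

```text
23.0 [ 0.5415 -0.394   0.2903] [-0.2026  0.9841 -1.1187]
```

View pics/g_scene.png

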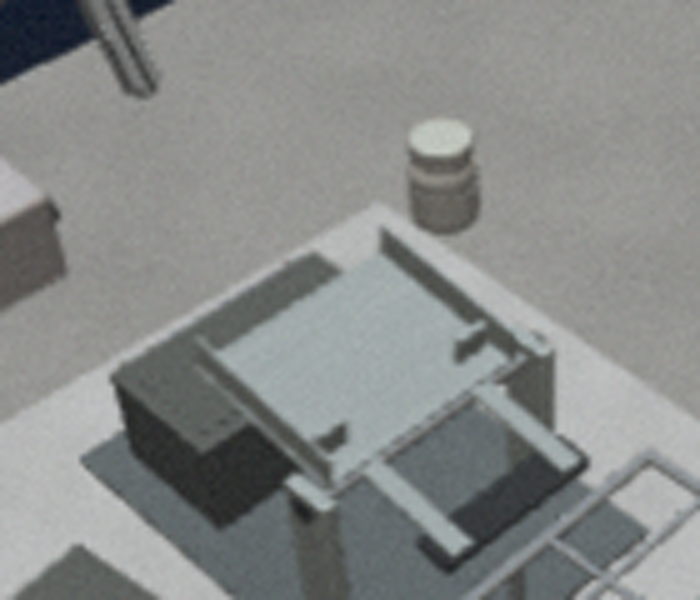

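View pics/g_top.png

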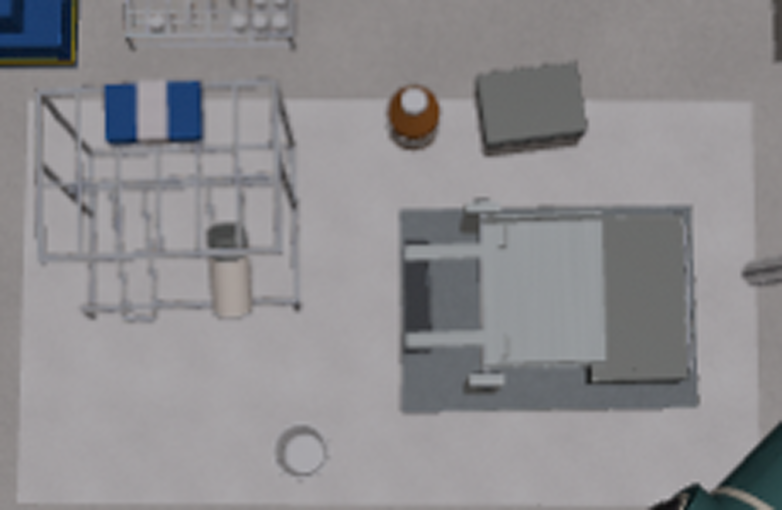

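View pics/g_scene_full.png

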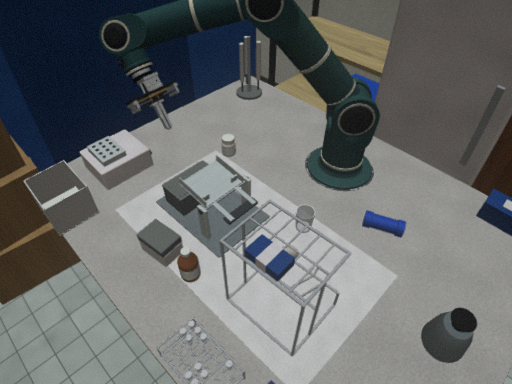

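The lid lies flat and flush on the case (scene crop, edge (115,378) to (205,450)). The tray is back at rest, the small can and bystanders are in place, and the tool is clear.

```bash
python3 -c "
from station import bot
print(bot.sign_off())"
```

```text
the job is handed in; nothing more can be done
None
```

The long canister is in the transport case and the lid is shut. I handed the job in at about 23 s on the robot clock; no verdict came back.

- **Pick:** I gripped the long canister at its middle; the fingers stopped at 51 mm on the 52 mm body. I lifted it about 47 mm square to the lane and drew it out from under the shelf.
- **Placing:** I set it on the tray straight between the side walls. My first descent went a few mm too low and tipped the tray slightly with the canister still in the gripper. I raised it until the tray was back at its rest position in the picture, then released.
- **Transfer:** The canister's weight tipped the tray and it rolled into the case, where the pictures show it lying flat. The tray then swung back.
- **Lid:** I pushed the lid down with the closed fingertips until it stood firm at 29 N, with 0.4 mm of give. The highest wrist force I read was about 31 N.

**Last checks:** The final pictures show the lid flush, the tray at rest, the tool clear, and the small canister and other bench items where they were. I judged the lid shut by the firm stop and the pictures, because I had no direct angle reading.

One measurement disagreed with my assumption: the lid stood open at about 95°, not at its 109° stop, so I planned the closing path from the measured angle.

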